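# Prop the mill jar and load its grinding balls

## Robot

A 6-joint arm with a two-finger parallel gripper is mounted at the origin on the work surface; the furniture and walls round the work are solid. World frame = base frame: x ahead of the robot, y to its left, z up, the work surface at z = 0. Lengths are in m, angles in rad, forces in N, time in s.
With the tool pointing down it reaches from about 0.35 to 0.85 m from the base axis. Payload 8.1 kg.
Tool frame: the origin (TCP) lies between the finger pads; the fingertips stand 11 mm ahead of it and the grasp point (between the pads) lies 8 mm behind it (robot.tips_ahead is the distance from the TCP to the fingertips, in m); z points along the fingers, y is the line along which they close (so a half turn about z gives the same grasp; the last joint's range is limited). The gripper opens to 93 mm and grips with 3 to 60 N. Pads are 15 mm wide; open, the fingers measure 128 mm over their backs; the gripper's body (75 mm by 188 mm) begins 65 mm behind the grasp point.
Start: joints at [1.198, 0.13, 1.488, -0, 1.523, -0.085], TCP at [0.17, 0.575, 0.23] pointing down, gripper open.
Joint ranges: [-2.96, 2.96], [-0.89, 2.26], [0.02, 2.5], [-1.34, 4.48], [0, 2.73], [-2.66, 2.66]. Speed limits (rad/s): [2.39, 2.39, 2.79, 3.14, 3.14, 3.14].

## Interface

Orientations are given as a rotation vector (axis times angle).
In Python, from plant import robot gives the robot as it stands. The module is installed in compiled form; this text tells all that it offers.
- The arm moves only by the tool move_arm, never from a script. Its argument "deltas" is one flat list of numbers, 7 for each row, row after row: the shift along the tool's x, y, z in m, then the turn, a rotation vector about the tool's x, y, z in rad, then the opening, from 0 (shut) to 1 (fully open). A call has 1 to 12 rows; each row is the pose to reach, as a shift and turn from the pose commanded when the call began, along the tool's axes at that moment; what a row does not reach only later rows make up. A row lasts 1/8 s, in which the tool goes at most 62.5 mm and 10.7 degrees, less where a joint would pass 70% of its speed; a pose out of reach is approached as far as the arm can. A call with a gripper value outside its range is refused whole. The fingers move at their own pace and stop on an object; "squeeze" is the grip in N (left out, the last holds). Time passes only in rows, so rows that repeat a pose let the fingers close. It gives the time, the measured TCP pose, the force, the opening and the grip force at its end, in the units of the state.
- robot.read_state(): the state, without advancing time (a new reading comes with each control period).
- robot.read_camera(name): name is "scene" or "top"; returns (picture, depth): 420x560x3 uint8, red, green, blue; 420x560 float32, m along the optical axis (not along the pixel's ray), 0 where there is no reading.
- robot.camera_model(name): a dict with "K" (3x3 intrinsics, pixels), "R" (3x3) and "t" (3): a world point X has camera coordinates R X + t. Camera axes: x right, y down, z forward; pixel columns grow to the right and rows downward; lengths in m; the calibration is good to about 2 mm. A picture is of the moment at which its call begins. camera_model takes no time and is no camera call.
- robot.close_job(): hands the job in; it is judged then, once.
Trained networks look in the newest picture that a camera, given by its name, has taken for a name from the list of things; names that differ only in an ending like _2 or _b are one class to them, and where a whole thing is asked for, a point or a joint stands for the part that bears it (a point fixed in the world has none). Each returns a list of dicts, best first, with "confidence" (0 to 1); they miss things now and then, are a little off and sometimes report something else, mostly with a low value. They report only what shows in the picture. A call takes as long as a camera call. They do not tell look-alikes from the thing itself.
- robot.recognise(camera, label): "uv" ([column, row] in pixels, amid what is visible of it).
The state is a dict: "t": time; "q": joint angles; "dq": joint speeds; "joint_torque": joint torques, N m; "tool_pos": TCP position; "orientation": TCP orientation; "force": force on the tool from outside, world axes, zero at the start; "wrist_torque": the same for the moment, N m; "opening": finger opening in m; "gripper_force": force on a finger pad.
Only numpy, scipy, OpenCV 4.12 (cv2) and the standard library are available. Lean on these libraries where they do the work, as an engineer would, in place of code of your own. Each camera call takes 0.05 s, during which the arm holds its last target. There are 200 camera calls.

## Task

Before the mill jar is filled, the overhanging front foot of its stand must be propped: try the spacers one at a time under the steel foot, from the thinnest upwards, pushing each straight in until it stops, until you have tried one that will not go in; then leave the thickest one that fits pushed fully in under the foot. Only then lift the chute, tip its lip over the jar's mouth so that all its balls run into the jar, and stand the chute back on the table. Finish with the other three spacers lying flat on the pink board, and do not disturb the wooden rib and the white pot.

Things in the scene. Friction and masses are not known exactly. Their poses are not given: they have to be found in the camera images.
- spacer_board: pink-brown board 337 (x) x 388 (y) mm, 12 mm thick, fixed; the four spacers start on it in any order, side by side along y about 70 mm apart. Origin: centre of its underside; z up
- spacer_1: wooden spacer plate 160 (x) x 46 (y) mm, thinnest: 10 mm thick, white knob, one dot. Origin: centre of its underside; +x is the leading end, to be slid in first. On its top at x = -60 mm stands a knob 30 mm long (x), 16 mm wide (y), its top 58 mm above the underside: grip it across y. Loose, about 0.1 to 0.2 kg
- spacer_2: wooden spacer plate 160 (x) x 46 (y) mm, 16 mm thick, yellow knob, two dots. Origin: centre of its underside; +x is the leading end, to be slid in first. On its top at x = -60 mm stands a knob 30 mm long (x), 16 mm wide (y), its top 58 mm above the underside: grip it across y. Loose, about 0.1 to 0.2 kg
- spacer_3: wooden spacer plate 160 (x) x 46 (y) mm, 22 mm thick, blue knob, three dots. Origin: centre of its underside; +x is the leading end, to be slid in first. On its top at x = -60 mm stands a knob 30 mm long (x), 16 mm wide (y), its top 58 mm above the underside: grip it across y. Loose, about 0.1 to 0.2 kg
- spacer_4: wooden spacer plate 160 (x) x 46 (y) mm, thickest: 28 mm thick, red knob, four dots. Origin: centre of its underside; +x is the leading end, to be slid in first. On its top at x = -60 mm stands a knob 30 mm long (x), 16 mm wide (y), its top 58 mm above the underside: grip it across y. Loose, about 0.1 to 0.2 kg
- stand_a: mill-jar stand, 10 kg. Exactly one of the look-alikes stand_a, stand_b, stand_c is present (others None); only the gap under the foot differs, unknown beforehand: it takes one spacer with 3 mm to spare, the next is 3 mm too thick; thinnest always fits, thickest never. Origin: on the table under the jar's axis; +x from the foot to the base block behind, z up
- stand_b: mill-jar stand, see stand_a. Grey shelf x -55 to +110, 116 mm wide, top z = 65 mm. Steel foot hangs from the shelf's front end above the table: 60 mm wide (y -30 to 30), x -55 (its front face) to -10 mm, open at both sides. Spacers go in along +x; the base block's face at x = +12 mm stops them 67 mm past the foot's front face
- stand_c: mill-jar stand, see stand_a. White jar, fixed upright on the shelf on the stand's z axis: 94 mm across, rim at z = 149 mm, round mouth 72 mm wide inside, rim 80 mm outside, inner floor z = 71 mm. Same shape and sizes on stand_a, stand_b and stand_c
- chute: loose aluminium chute on two feet, 210 mm (x -115 to +96) x 50 mm, 0.3 kg. Origin: centre of underside, z up; open lip at +x, other end closed. Straight channel 34 mm wide; floor has shallow cross ridges, each ball rests in a dip and rolls out one behind another once tipped past 0.15 rad. Wooden grip bar along x above it: 18 mm wide (y), z 66 to 92 mm, free for fingers x -60 to +20 mm; ball tops at z = 46 mm
- chute_lip (a point): middle of the chute's lip, on the channel floor: at x = 96, y = 0, z = 19 mm in the chute's frame
- ball_1: white porcelain grinding ball, 30 mm across, 34 g, starts in the chute. Origin: its centre. Three to five of the five balls are present (the others read None)
- ball_2: white porcelain grinding ball, 30 mm across, 34 g, starts in the chute. Origin: its centre. Three to five of the five balls are present (the others read None)
- ball_3: white porcelain grinding ball, 30 mm across, 34 g, starts in the chute. Origin: its centre. Three to five of the five balls are present (the others read None)
- ball_4: white porcelain grinding ball, 30 mm across, 34 g, starts in the chute. Origin: its centre. Three to five of the five balls are present (the others read None)
- ball_5: white porcelain grinding ball, 30 mm across, 34 g, starts in the chute. Origin: its centre. Three to five of the five balls are present (the others read None)
- wooden_rib: kidney-shaped wooden rib 96 x 61 x 9 mm, lying between the stand and the chute; bystander. Origin: centre of its underside
- chalk_pot: white glaze pot 60 mm across, 86 mm high, standing to the right behind; bystander. Origin: centre of its underside
There are look-alikes about, which are no part of the job. Leave any purple look-alike of the spacer_1 alone.

How it is judged:
By the outcome, as a careful person would: the job done as asked, in the order asked, and still so for the second after the job is handed in, with the robot touching nothing.
Of stand_a, stand_b, stand_c only 1 to 1 are there at a start; the rules pass over those that are not, and their reading is None.
Of ball_1, ball_2, ball_3, ball_4, ball_5 only 3 to 5 are there at a start; the rules pass over those that are not, and their reading is None.
At some moment in a run one of spacer_1, spacer_2, spacer_3, spacer_4 may be knocked a few centimetres aside while the robot is not near it.
It also fails if it takes over 210 s, if anything falls off the work surface, if the arm or the gripper's body presses on something with over 40 N, if the wrist force passes 120 N, or if a joint passes its speed limit or range.

## Working session

There is one attempt and no reset: what is moved stays moved. The work goes in short steps, Python scripts to look and compute and a tool call to move; the robot and the scene stay as the last step left them, time stands still between calls to the robot, and variables do not carry over. Pictures are saved under pics/ and viewed, at most 15 in all, crops included, and the job is handed in when it is done.

Besides the shell and the picture viewer there is one more tool, called after "Emit:" as name(argument=value, ...), one argument or row to a line, values as JSON. move_arm: Moves the arm, as the interface text tells. Its arguments: {"type":"object","properties":{"deltas":{"type":"array","items":{"type":"number"}},"squeeze":{"type":"number"}},"required":["deltas"]}

```bash
mkdir -p pics; cat > h.py <<'E'
import numpy as np, cv2
from plant import robot
from scipy.spatial.transform import Rotation as Rn
def cam(n):
    im,d=robot.read_camera(n); m=robot.camera_model(n); return im,d,m
def pts(d,m):
    v,u=np.mgrid[:d.shape[0],:d.shape[1]]
    K=np.array(m["K"]);R=np.array(m["R"]);t=np.array(m["t"])
    c=np.stack([(u-K[0,2])/K[0,0]*d,(v-K[1,2])/K[1,1]*d,d],-1)
    return (c-t)@R
def proj(m,X):
    c=np.array(m["K"])@(np.array(m["R"])@np.array(X)+np.array(m["t"]));return c[:2]/c[2]
def save(n,im): cv2.imwrite("pics/"+n+".png",cv2.cvtColor(im,cv2.COLOR_RGB2BGR))
E
python3 - <<'E'
from h import *
a=[]
for n in("top","scene"):
    im,d,m=cam(n);save(n+"0",im);P=pts(d,m);np.savez(n+"0.npz",im=im,P=P)
    print(n,-np.array(m["R"]).T@m["t"])
    for l in["spacer_1","stand_a","chute","chute_lip","ball_1","wooden_rib","chalk_pot","spacer_board"]:
        for r in robot.recognise(n,l)[:6]:
            u,v=np.round(r["uv"]).astype(int);print(l,round(r["confidence"],2),u,v,P[v,u].round(3))
s=robot.read_state();print(s["t"],s["tool_pos"],s["orientation"],s["opening"])
E
```

```text
top [-0.09125516  0.2418889   1.95744514]
spacer_1 0.96 211 253 [0.45  0.429 0.034]
spacer_1 0.87 263 233 [0.501 0.229 0.029]
spacer_1 0.79 247 240 [0.479 0.291 0.041]
spacer_1 0.76 227 238 [0.501 0.365 0.03 ]
stand_a 0.88 328 189 [ 0.622 -0.035  0.078]
chute 0.74 408 209 [ 0.5   -0.315  0.083]
chute_lip 0.65 400 209 [ 0.518 -0.298  0.039]
ball_1 0.37 413 230 [ 0.43  -0.329  0.036]
wooden_rib 0.69 378 233 [ 0.445 -0.203  0.007]
chalk_pot 0.82 380 166 [ 0.684 -0.247  0.086]
spacer_board 0.71 236 243 [0.482 0.335 0.01 ]
scene [-0.21078282 -0.6387242   1.39776801]
spacer_1 0.95 249 212 [0.476 0.215 0.028]
spacer_1 0.9 224 184 [0.497 0.372 0.023]
spacer_1 0.79 233 202 [0.458 0.276 0.041]
spacer_1 0.66 199 179 [0.439 0.435 0.041]
spacer_1 0.6 155 154 [0.411 0.668 0.009]
stand_a 0.91 334 227 [ 0.571 -0.068  0.136]
chute 0.75 364 329 [ 0.426 -0.328  0.049]
chute 0.73 374 310 [ 0.47  -0.319  0.091]
chute 0.17 225 184 [0.496 0.365 0.029]
chute_lip 0.64 376 309 [ 0.478 -0.32   0.088]
ball_1 0.18 330 300 [ 0.444 -0.187  0.006]
wooden_rib 0.66 330 300 [ 0.444 -0.187  0.006]
chalk_pot 0.68 405 255 [ 0.681 -0.263  0.088]
chalk_pot 0.39 375 310 [ 0.471 -0.322  0.094]
spacer_board 0.84 224 198 [0.451 0.315 0.033]
0.9 [0.17027527 0.57533573 0.22964186] [-4.50474498e-01 -3.10909679e+00  9.61699962e-07] 0.09278743696280994
```

```bash
python3 - <<'E'
from h import *
a=np.load("top0.npz")["im"];b=np.load("scene0.npz")["im"]
save("top0c",cv2.resize(a[140:290,160:440],(800,429),interpolation=cv2.INTER_CUBIC))
save("scene0c",cv2.resize(b[130:360,130:440],(800,594),interpolation=cv2.INTER_CUBIC))
E
```

```text
(no output)
```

View pics/top0c.png

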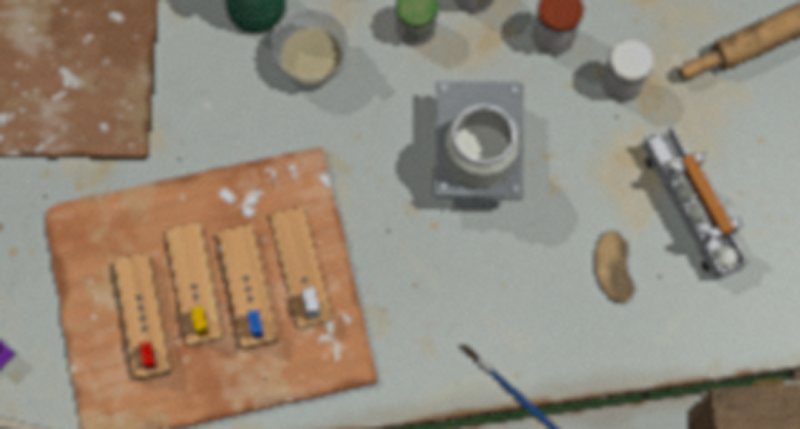

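View pics/scene0c.png

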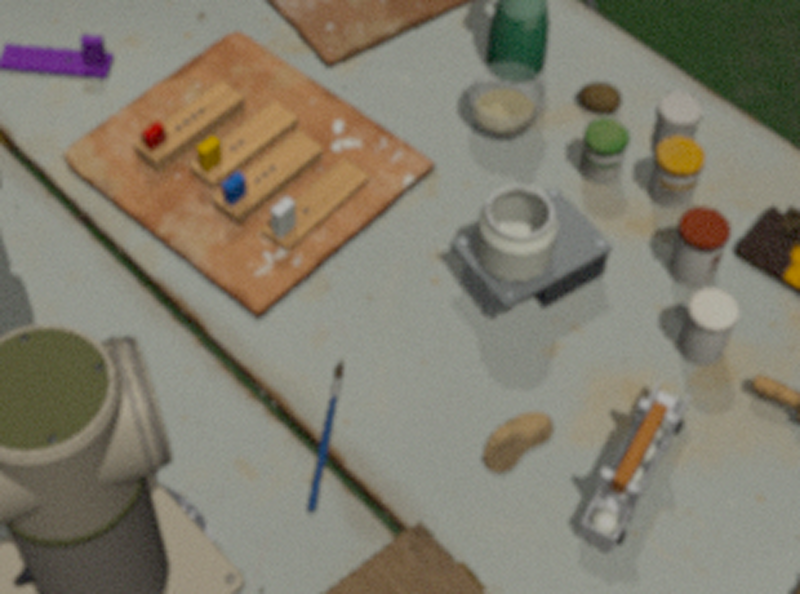

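The picture shows four wooden spacers on the pink board, knobs in top crop at red (147,355), yellow (199,320), blue (255,322), white (310,300). The purple look-alike (scene crop 60,60) lies off the board and stays alone. The stand is at top crop (480,140), foot towards the robot; the chute is at (690,205), the rib at (613,265) and the pot at (630,70).

```bash
cat >> h.py <<'E'
def both():
    o=[]
    for n in("top","scene"):
        im,d,m=cam(n);P=pts(d,m);ok=d>0;o.append((im[ok].astype(int),P[ok]))
    return o
def hsv(c): return cv2.cvtColor(c.astype(np.uint8)[None],cv2.COLOR_RGB2HSV)[0].astype(int)
def mid(P,z0,z1,box):
    k=(P[:,2]>z0)&(P[:,2]<z1)&(P[:,0]>box[0])&(P[:,0]<box[1])&(P[:,1]>box[2])&(P[:,1]<box[3]);return k
def rect(Q):
    (c,(w,h),a)=cv2.minAreaRect((Q[:,:2]*1000).astype(np.float32))
    if w<h: w,h,a=h,w,a+90
    a=(a+90)%180-90
    return np.round([c[0],c[1],w,h,a],1)
E
python3 - <<'E'
from h import *
o=[(np.load(n+"0.npz")["im"].reshape(-1,3).astype(int),np.load(n+"0.npz")["P"].reshape(-1,3)) for n in("top","scene")]
for i,(C,P) in enumerate(o):
    H=hsv(C);print("cam",i)
    bd=mid(P,-.01,.2,(.3,.7,.1,.55))
    for nm,h0,h1,s0 in(("red",172,181,150),("red2",0,5,170),("yel",22,35,150),("blue",100,125,120)):
        k=bd&(H[:,0]>=h0)&(H[:,0]<h1)&(H[:,1]>s0)&(P[:,2]>.045)&(P[:,2]<.085)
        if k.sum()>2:print(nm,k.sum(),P[k].mean(0).round(4),P[k].min(0).round(3),P[k].max(0).round(3))
    k=bd&(H[:,1]<60)&(P[:,2]>.045);print("white",k.sum(),P[k].mean(0).round(4))
    # plates
    for nm,c,z in(("s1",(.47,.22),.022),("s2",(.49,.362),.028),("s3",(.47,.288),.034),("s4",(.45,.43),.040)):
        d=np.hypot(P[:,0]-c[0],P[:,1]-c[1])
        k=(abs(P[:,2]-z)<.005)&(d<.1)&(abs((P[:,1]-c[1])-.25*(P[:,0]-c[0]))<.036)
        print(nm,k.sum(),P[k].mean(0).round(4) if k.any() else 0, rect(P[k]))
    k=mid(P,.058,.072,(.5,.75,-.15,.1));print("shelf",rect(P[k]),P[k,2].mean())
    k=mid(P,.142,.156,(.5,.75,-.15,.1));print("rim",rect(P[k]),P[k].mean(0).round(3), cv2.minEnclosingCircle((P[k][:,:2]*1000).astype(np.float32)))
    k=mid(P,.012,.12,(.35,.65,-.42,-.24));print("chute",rect(P[k]))
    kb=k&(P[:,2]>.08);print("bar",kb.sum(),rect(P[kb]),P[kb].mean(0).round(4))
    k=mid(P,.004,.015,(.38,.5,-.26,-.15));print("rib",rect(P[k]))
    k=mid(P,.075,.1,(.62,.75,-.32,-.2));print("pot",P[k].mean(0).round(3))
E
```

```text
cam 0
red2 25 [0.3999 0.4294 0.0699] [0.388 0.423 0.049] [0.412 0.436 0.082]
yel 34 [0.4382 0.3597 0.0683] [0.425 0.353 0.058] [0.454 0.367 0.081]
blue 22 [0.4227 0.2903 0.0697] [0.41  0.286 0.061] [0.437 0.296 0.081]
white 52 [0.4394 0.2302 0.0674]
s1 331 [0.482  0.2195 0.0214] [471.2 220.2 197.1  69.1  14.1]
s2 349 [0.502  0.3635 0.0281] [490.  361.2 185.6  66.2  13.7]
s3 277 [0.4884 0.2962 0.0346] [484.8 296.  159.   45.8   4.8]
s4 318 [0.4675 0.4362 0.0399] [464.6 434.9 162.7  46.6   3.8]
shelf [632.6 -35.1 168.1 115.6  -9.3] 0.06580213959242276
rim [604.4 -26.8  84.9  80.  -75.3] [ 0.605 -0.027  0.148] ((604.6659545898438, -25.678743362426758), 45.2669563293457)
chute [ 508.8 -330.   283.1  176.8   -1.2]
bar 204 [ 504.5 -309.1  115.4   46.3   16.9] [ 0.5033 -0.3092  0.0906]
rib [ 4.401e+02 -2.053e+02  1.189e+02  1.088e+02  2.000e-01]
pot [ 0.707 -0.252  0.086]
cam 1
red 3 [0.3938 0.428  0.0633] [0.386 0.425 0.062] [0.4   0.43  0.065]
red2 34 [0.3949 0.4288 0.0643] [0.383 0.422 0.05 ] [0.407 0.439 0.074]
yel 61 [0.4311 0.3587 0.064 ] [0.418 0.349 0.047] [0.447 0.375 0.079]
blue 53 [0.4156 0.2877 0.0646] [0.4   0.28  0.046] [0.43  0.3   0.077]
white 76 [0.4337 0.2189 0.0623]
s1 394 [0.4948 0.2204 0.0211] [477.1 220.3 184.8  67.7  11.6]
s2 358 [0.4964 0.3633 0.0277] [485.3 359.8 179.5  63.6  11. ]
s3 384 [0.484  0.2947 0.0334] [477.7 294.2 161.8  51.7   8.1]
s4 364 [0.459  0.4338 0.0394] [455.5 435.5 164.4  53.6   4.7]
shelf [624.3 -31.8 169.1 120.9  -9.6] 0.06455531716507995
rim [596.6 -28.   84.5  76.6  41.3] [ 0.596 -0.028  0.147] ((598.1175537109375, -29.183841705322266), 42.85068893432617)
chute [ 508.7 -305.9  217.6   47.3   15.5]
bar 325 [ 497.4 -308.4  117.8   46.4   16.4] [ 0.4944 -0.3103  0.0892]
rib [ 441.6 -205.1  114.9  106.    -1.4]
pot [ 0.698 -0.252  0.085]
```

```bash
cat >> h.py <<'E'
Z={1:.010,2:.016,3:.022,4:.028}
def knob(o,n,base=.012,box=(.3,.7,.1,.55)):
    """knob-top centre and plate axis for spacer n, per camera"""
    r=[]
    for C,P in o:
        H=hsv(C);k=mid(P,base+.050,base+.064,box)
        h,s=H[:,0],H[:,1]
        k&={1:s<60,2:(h>22)&(h<36)&(s>130),3:(h>98)&(h<126)&(s>110),4:((h<6)|(h>170))&(s>140)}[n]
        if k.sum()<3: r.append(None);continue
        q=np.median(P[k],0)
        z=base+Z[n];L=P-q;d=np.hypot(L[:,0],L[:,1])
        e=(abs(P[:,2]-z)<.0045)&(d<.16)&(d>.03)&(h>8)&(h<22)
        best=None
        for a in np.radians(np.arange(-40,41,.5)):
            x=L[e,0]*np.cos(a)+L[e,1]*np.sin(a);y=-L[e,0]*np.sin(a)+L[e,1]*np.cos(a)
            sc=((abs(y)<.023)&(x>.03)&(x<.135)).sum()-((abs(y)>.023)&(abs(y)<.033)&(x>.03)&(x<.135)).sum()
            if best is None or sc>best[0]: best=[sc,[]]
            if sc==best[0]: best[1].append(np.degrees(a))
        r.append((q.round(4),int(k.sum()),round(float(np.mean(best[1])),1),int(best[0])))
    return r
def R(psi):
    p=np.radians(psi);c,s=np.cos(p),np.sin(p);return np.array([[-c,-s,0],[-s,c,0],[0,0,-1.]])
def delta(*wps):
    """wps: (x,y,z,psi_deg); prints shift and turn from the present pose in tool axes"""
    s=robot.read_state();p=np.array(s["tool_pos"]);M=Rn.from_rotvec(s["orientation"]).as_matrix()
    print("t",round(s["t"],2),"pos",p.round(4),"psi",round(np.degrees(np.arctan2(-M[1,0],-M[0,0])),2),"tilt",round(np.degrees(np.arccos(-M[2,2])),2),"F",np.round(s["force"],1),"open",round(s["opening"],4),"grip",round(s["gripper_force"],1))
    for w in wps:
        d=M.T@(np.array(w[:3])-p);rv=Rn.from_matrix(M.T@R(w[3])).as_rotvec()
        print(" ->",np.round(w,4),"d",d.round(4),"rv",rv.round(4),"rows>=",int(np.ceil(max(np.linalg.norm(d)/.0625,np.linalg.norm(rv)/.187))))
E
python3 - <<'E'
from h import *
o=[(np.load(n+"0.npz")["im"].reshape(-1,3).astype(int),np.load(n+"0.npz")["P"].reshape(-1,3)) for n in("top","scene")]
for n in(1,2,3,4): print(n,knob(o,n))
delta((.435,.228,.16,10))
E
```

```text
1 [(array([0.4401, 0.2191, 0.0699]), 38, 4.5, 161), (array([0.4358, 0.2155, 0.0685]), 40, 7.0, 241)]
2 [(array([0.4395, 0.3598, 0.0701]), 25, 4.5, 211), (array([0.4319, 0.3597, 0.0687]), 37, 5.8, 222)]
3 [(array([0.4227, 0.2902, 0.0689]), 18, 5.0, 174), (array([0.4185, 0.2891, 0.0689]), 35, 6.0, 238)]
4 [(array([0.4028, 0.4309, 0.0682]), 24, 4.0, 205), (array([0.395 , 0.4288, 0.0682]), 29, 5.0, 222)]
t 0.9 pos [0.1703 0.5753 0.2296] psi -16.49 tilt 0.0 F [ 0.4  0.4 -0. ] open 0.0928 grip 0.0
 -> [ 0.435  0.228  0.16  10.   ] d [-0.3524 -0.2579  0.0696] rv [ 0.     -0.     -0.4623] rows>= 8
```

Emit:
move_arm(
  deltas=[-0.358,-0.268,0.07,0,0,-0.384,0.45,-0.358,-0.268,0.07,0,0,-0.384,0.45,-0.358,-0.268,0.07,0,0,-0.384,0.45,-0.358,-0.268,0.07,0,0,-0.384,0.45,-0.358,-0.268,0.07,0,0,-0.384,0.45,-0.358,-0.268,0.07,0,0,-0.384,0.45,-0.358,-0.268,0.07,0,0,-0.384,0.45,-0.358,-0.268,0.07,0,0,-0.384,0.45,-0.358,-0.268,0.07,0,0,-0.384,0.45,-0.358,-0.268,0.07,0,0,-0.384,0.45],
  squeeze=25,
)

```text
t: 2.15
tool_pos: [0.4372, 0.2174, 0.1598]
orientation: [-0.151, 3.138, 0.001]
force: [0.3, 0.2, 0.4]
opening: 0.0416
gripper_force: 0.0
```

```bash
python3 - <<'E'
from h import *
for n in("scene","top"):
    im,d,m=cam(n)
    p=np.array(robot.read_state()["tool_pos"]);M=Rn.from_rotvec(robot.read_state()["orientation"]).as_matrix()
    im=im.copy()
    u,v=proj(m,p).astype(int);z=8
    c=cv2.resize(im[v-35:v+40,u-50:u+50],(800,600),interpolation=cv2.INTER_CUBIC)
    for sg in(-1,1):
        X=p+M@np.array([0,sg*.021,.011]);q=(proj(m,X)-[u-50,v-35]+.5)*8
        cv2.circle(c,tuple(q.astype(int)),5,(255,0,255),2)
    save(n+"1",c)
delta((.438,.217,.054,5.5))
E
```

```text
t 2.25 pos [0.437  0.2178 0.1599] psi 5.6 tilt 0.03 F [0.8 0.3 0.5] open 0.0416 grip 0.0
 -> [0.438 0.217 0.054 5.5  ] d [-0.0009 -0.0009  0.1059] rv [0.0004 0.0003 0.0018] rows>= 2
```

View pics/scene1.png

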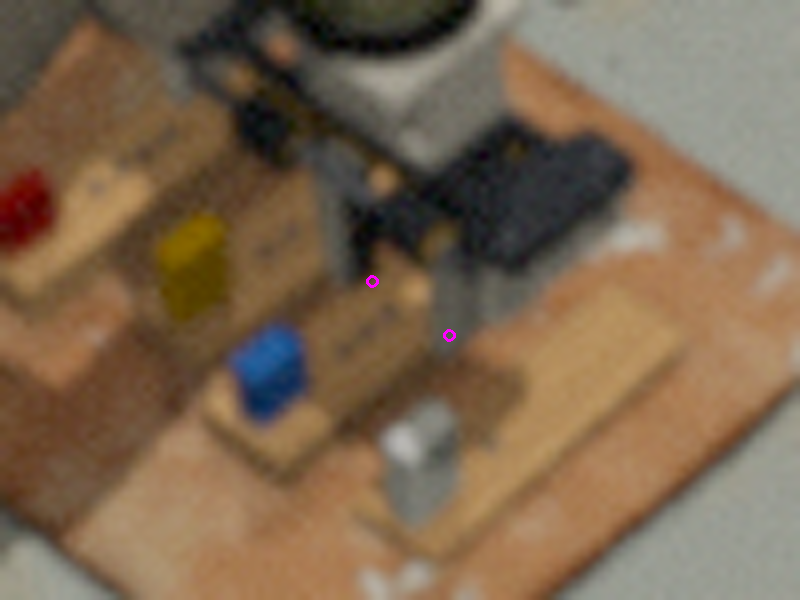

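The view shows the open fingers at about (390,270)–(445,340), matching their projected positions. The white knob of spacer_1 is right below at (420,455). I'll descend and grip.

Emit:
move_arm(
  deltas=[-0.001,-0.001,0.05,0,0,0,0.45,-0.001,-0.001,0.09,0,0,0,0.45,-0.001,-0.001,0.106,0,0,0,0.45,-0.001,-0.001,0.106,0,0,0,0.45,-0.001,-0.001,0.106,0,0,0,0,-0.001,-0.001,0.106,0,0,0,0,-0.001,-0.001,0.106,0,0,0,0,-0.001,-0.001,0.106,0,0,0,0],
  squeeze=25,
)

```text
t: 3.25
tool_pos: [0.4394, 0.2162, 0.0548]
orientation: [-0.151, 3.136, 0.001]
force: [-0.8, 0.7, 6.6]
opening: 0.0161
gripper_force: 24.8
```

Emit:
move_arm(
  deltas=[0,0,-0.02,0,0,0,0,0,0,-0.05,0,0,0,0,0,0,-0.05,0,0,0,0,0,0,-0.05,0,0,0,0],
)

```text
t: 3.75
tool_pos: [0.4381, 0.2156, 0.1027]
orientation: [0.151, -3.137, 0.0]
force: [-0.6, -0.8, -1.1]
opening: 0.0159
gripper_force: 24.8
```

```bash
python3 - <<'E'
from h import *
delta()
o=both();base=robot.read_state()["tool_pos"][2]-.042
for (C,P) in o:
    H=hsv(C);k=mid(P,base+.005,base+.015,(.35,.65,.12,.32))&(H[:,0]>8)&(H[:,0]<22)
    print(k.sum(),rect(P[k]),P[k].mean(0).round(4))
    k=mid(P,.14,.155,(.5,.75,-.15,.1));print(cv2.minEnclosingCircle((P[k][:,:2]*1000).astype(np.float32)))
E
```

```text
t 3.75 pos [0.4381 0.2156 0.1027] psi 5.51 tilt 0.05 F [-0.6 -0.8 -1.1] open 0.0159 grip 24.8
4 [433.5 197.2  11.8   2.3  30.8] [0.4331 0.1963 0.0686]
((603.53515625, -28.32954978942871), 45.30980682373047)
139 [494.7 220.2 163.3  49.2   6.8] [0.4748 0.2126 0.0691]
((597.6398315429688, -27.255146026611328), 43.64185333251953)
```

```bash
python3 - <<'E'
from h import *
for n,l in(("top",[(325,262),(332,269),(338,276)]),("scene",[(261,273),(258,285),(256,296)])):
    P=np.load(n+"0.npz")["P"]
    for u,v in l: print(n,u,v,P[v,u].round(3))
O=np.array([.6012,-.0282]);e=np.array([.9863,-.165])
w=[]
for s,z in((-.22,.09),(-.22,.045),(-.128,.0445)): w.append((*(O+s*e),z,-9.5))
delta(*w)
E
```

```text
top 325 262 [0.363 0.015 0.004]
top 332 269 [ 0.332 -0.006  0.009]
top 338 276 [ 0.303 -0.023  0.009]
scene 261 273 [0.353 0.02  0.012]
scene 258 285 [ 0.318 -0.006  0.013]
scene 256 296 [ 0.29  -0.028  0.008]
t 3.85 pos [0.4376 0.2154 0.1021] psi 5.51 tilt 0.14 F [-0.1 -0.6 -2.2] open 0.0155 grip 24.8
 -> [ 3.842e-01  8.100e-03  9.000e-02 -9.500e+00] d [ 0.073  -0.2012  0.0124] rv [-0.0009 -0.0023  0.2619] rows>= 4
 -> [ 3.842e-01  8.100e-03  4.500e-02 -9.500e+00] d [ 0.0729 -0.2012  0.0574] rv [-0.0009 -0.0023  0.2619] rows>= 4
 -> [ 4.75e-01 -7.10e-03  4.45e-02 -9.50e+00] d [-0.016  -0.225   0.0577] rv [-0.0009 -0.0023  0.2619] rows>= 4
```

Emit:
move_arm(
  deltas=[0.03,-0.05,0.0,0,0,0.1,0,0.06,-0.1,0.006,0,0,0.18,0,0.078,-0.15,0.012,0,0,0.262,0,0.078,-0.2,0.012,0,0,0.262,0,0.078,-0.2,0.012,0,0,0.262,0,0.078,-0.2,0.012,0,0,0.262,0,0.078,-0.2,0.012,0,0,0.262,0],
)

```text
t: 4.72
tool_pos: [0.3799, 0.0103, 0.0912]
orientation: [-0.258, -3.13, -0.0]
force: [-0.0, 0.1, -1.9]
opening: 0.0159
gripper_force: 25.0
```

```bash
cat >> h.py <<'E'
O=np.array([.6012,-.0282]);e=np.array([.9863,-.165])
def S(s,z,lat=0): 
    q=O+s*e+lat*np.array([.165,.9863]);return (q[0],q[1],z,-9.5)
E
python3 - <<'E'
from h import *
delta(S(-.205,.07),S(-.205,.0438),S(-.128,.0438))
im,d,m=cam("scene");P=pts(d,m)
save("s2",cv2.resize(im[170:320,230:430],(800,600),interpolation=cv2.INTER_CUBIC))
E
```

```text
t 4.72 pos [0.3799 0.0103 0.0912] psi -9.41 tilt 0.06 F [-0.   0.1 -1.9] open 0.0159 grip 25.0
 -> [ 3.99e-01  5.60e-03  7.00e-02 -9.50e+00] d [-0.0197 -0.0015  0.0212] rv [ 0.0002 -0.001   0.0016] rows>= 1
 -> [ 3.99e-01  5.60e-03  4.38e-02 -9.50e+00] d [-0.0197 -0.0015  0.0474] rv [ 0.0002 -0.001   0.0016] rows>= 1
 -> [ 4.75e-01 -7.10e-03  4.38e-02 -9.50e+00] d [-0.0967 -0.0016  0.0473] rv [ 0.0002 -0.001   0.0016] rows>= 2
```

View pics/s2.png

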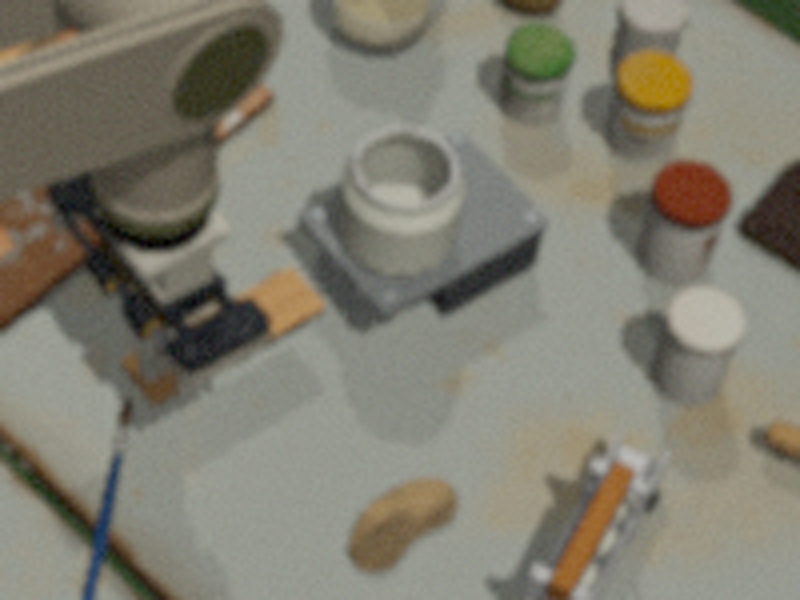

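The spacer is held level, its leading end at (290,305), pointing at the foot under the shelf front (350,260). I'll lower it and slide it in.

Emit:
move_arm(
  deltas=[-0.02,-0.002,0.02,0,0,0,0,-0.02,-0.002,0.04,0,0,0,0,-0.02,-0.002,0.047,0,0,0,0,-0.02,-0.002,0.047,0,0,0,0,-0.02,-0.002,0.047,0,0,0,0],
)

```text
t: 5.4
tool_pos: [0.4, 0.0042, 0.0454]
orientation: [0.259, 3.13, -0.0]
force: [-0.1, 1.1, -0.5]
opening: 0.0158
gripper_force: 25.0
```

Emit:
move_arm(
  deltas=[-0.008,0,0,0,0,0,0,-0.016,0,0,0,0,0,0,-0.024,0,0,0,0,0,0,-0.032,0,0,0,0,0,0,-0.04,0,0,0,0,0,0,-0.048,0,0,0,0,0,0,-0.056,0,0,0,0,0,0,-0.06,0,0,0,0,0,0,-0.064,0,0,0,0,0,0,-0.064,0,0,0,0,0,0],
)

```text
t: 6.65
tool_pos: [0.4628, -0.0066, 0.0446]
orientation: [-0.26, -3.131, 0.0]
force: [0.4, 0.6, -1.0]
opening: 0.0157
gripper_force: 25.0
```

```bash
python3 - <<'E'
from h import *
delta(S(-.128,.0438))
E
```

```text
t 6.65 pos [ 0.4628 -0.0066  0.0446] psi -9.5 tilt 0.0 F [ 0.4  0.6 -1. ] open 0.0157 grip 25.0
 -> [ 4.75e-01 -7.10e-03  4.38e-02 -9.50e+00] d [-0.0121  0.0015  0.0008] rv [-0.     -0.0001  0.    ] rows>= 1
```

Slid in freely so far. I'll push slowly to the stop.

Emit:
move_arm(
  deltas=[-0.004,0.001,0,0,0,0,0,-0.008,0.001,0,0,0,0,0,-0.011,0.001,0,0,0,0,0,-0.013,0.001,0,0,0,0,0,-0.014,0.001,0,0,0,0,0,-0.014,0.001,0,0,0,0,0],
)

```text
t: 7.4
tool_pos: [0.4743, -0.0073, 0.0436]
orientation: [-0.26, -3.126, -0.001]
force: [-8.6, 2.4, 1.1]
opening: 0.016
gripper_force: 25.0
```

Emit:
move_arm(
  deltas=[-0.001,0,0,0,0,0,0,0.01,0,-0.001,0,0,0,0,0.03,0,-0.001,0,0,0,0,0.055,0,-0.001,0,0,0,0,0.08,0,-0.001,0,0,0,0,0.09,0,-0.01,0,0,0,0,0.095,0,-0.05,0,0,0,0,0.095,0,-0.06,0,0,0,0,0.095,0,-0.06,0,0,0,0],
)

```text
t: 8.52
tool_pos: [0.3839, 0.0076, 0.1052]
orientation: [0.26, 3.128, -0.0]
force: [0.1, 0.5, -2.4]
opening: 0.0157
gripper_force: 25.0
```

```bash
python3 - <<'E'
from h import *
delta((.438,.2155,.10,5.5),(.438,.2155,.0555,5.5))
o=both()
for n in(2,3,4): print(n,knob(o,n))
E
```

```text
t 8.53 pos [0.3839 0.0076 0.1052] psi -9.5 tilt 0.16 F [ 0.1  0.5 -2.4] open 0.0157 grip 25.0
 -> [0.438  0.2155 0.1    5.5   ] d [-0.019   0.2139  0.0053] rv [-2.000e-04  2.800e-03 -2.619e-01] rows>= 4
 -> [0.438  0.2155 0.0555 5.5   ] d [-0.0189  0.2139  0.0498] rv [-2.000e-04  2.800e-03 -2.619e-01] rows>= 4
2 [(array([0.4411, 0.3597, 0.0696]), 22, 5.0, 204), None]
3 [(array([0.4231, 0.2895, 0.0694]), 21, 5.5, 202), None]
4 [(array([0.4   , 0.4298, 0.0707]), 27, 4.5, 211), None]
```

Emit:
move_arm(
  deltas=[0,0.05,0,0,0,-0.06,0,0,0.1,0,0,0,-0.14,0,-0.01,0.16,0,0,0,-0.262,0,-0.019,0.214,0.005,0,0,-0.262,0,-0.019,0.214,0.02,0,0,-0.262,0,-0.019,0.214,0.04,0,0,-0.262,0,-0.019,0.214,0.05,0,0,-0.262,0,-0.019,0.214,0.05,0,0,-0.262,0,-0.019,0.214,0.05,0,0,-0.262,0,-0.019,0.214,0.05,0,0,-0.262,0.45,-0.019,0.214,0.05,0,0,-0.262,0.45,-0.019,0.214,0.05,0,0,-0.262,0.45],
)

```text
t: 10.12
tool_pos: [0.4372, 0.2157, 0.0548]
orientation: [-0.151, 3.138, 0.0]
force: [-0.2, -0.1, 0.3]
opening: 0.0401
gripper_force: 0.0
```

Emit:
move_arm(
  deltas=[0,0,-0.03,0,0,0,0.45,0,0,-0.075,0,0,0,0.45,-0.006,0.07,-0.075,0,0,0,0.45,-0.013,0.1435,-0.07,0,0,0,0.45,-0.013,0.1435,-0.07,0,0,0,0.45,-0.013,0.1435,-0.07,0,0,0,0.45],
)

```text
t: 10.88
tool_pos: [0.4357, 0.3605, 0.1242]
orientation: [0.155, -3.137, 0.001]
force: [0.1, -1.0, -0.4]
opening: 0.0416
gripper_force: 0.0
```

```bash
python3 - <<'E'
from h import *
o=both()
for n in(1,2): print(n,knob(o,n))
delta((.4375,.3597,.054,5.5))
E
```

```text
1 [(array([0.4382, 0.2964, 0.0714]), 4, -38.0, 22), (array([0.4318, 0.2138, 0.0678]), 49, 4.5, 236)]
2 [None, (array([0.4273, 0.3589, 0.0685]), 26, 5.5, 222)]
t 10.97 pos [0.4361 0.3588 0.1243] psi 5.52 tilt 0.07 F [-0.1  0.2 -0.5] open 0.0416 grip 0.0
 -> [0.4375 0.3597 0.054  5.5   ] d [-0.0015  0.0009  0.0703] rv [-0.001  -0.0006  0.0003] rows>= 2
```

Emit:
move_arm(
  deltas=[0,0.001,0.05,0,0,0,0.45,0,0.001,0.07,0,0,0,0.45,0,0.001,0.0705,0,0,0,0.45,0,0.001,0.0705,0,0,0,0,0,0.001,0.0705,0,0,0,0,0,0.001,0.0705,0,0,0,0,0,0.001,0.0705,0,0,0,0,0,0.001,0.03,0,0,0,0,0,0.001,-0.005,0,0,0,0,0,0.001,-0.005,0,0,0,0],
)

```text
t: 12.22
tool_pos: [0.4379, 0.3622, 0.1331]
orientation: [-0.151, 3.133, 0.005]
force: [0.2, 0.5, -1.0]
opening: 0.0157
gripper_force: 25.0
```

Emit:
move_arm(
  deltas=[0.03,-0.055,0.0,0,0,0,0,0.06,-0.11,0.0,0,0,0.05,0,0.08,-0.165,0.0,0,0,0.1,0,0.09,-0.225,0,0,0,0.2,0,0.09,-0.285,0.01,0,0,0.262,0,0.09,-0.343,0.038,0,0,0.262,0,0.09,-0.343,0.038,0,0,0.262,0,0.09,-0.343,0.038,0,0,0.262,0,0.09,-0.343,0.038,0,0,0.262,0],
)

```text
t: 13.35
tool_pos: [0.3795, 0.0119, 0.0917]
orientation: [-0.257, -3.131, -0.001]
force: [-0.3, 0.3, -0.6]
opening: 0.0163
gripper_force: 25.0
```

```bash
python3 - <<'E'
from h import *
delta(S(-.205,.0438),S(-.140,.0438))
o=both();base=robot.read_state()["tool_pos"][2]-.042
for (C,P) in o:
    H=hsv(C);k=mid(P,base+.011,base+.021,(.37,.57,-.08,.08))&(H[:,0]>8)&(H[:,0]<22)
    print(k.sum(),rect(P[k]) if k.any() else 0)
E
```

```text
t 13.35 pos [0.3795 0.0119 0.0917] psi -9.39 tilt 0.02 F [-0.3  0.3 -0.6] open 0.0163 grip 25.0
 -> [ 3.99e-01  5.60e-03  4.38e-02 -9.50e+00] d [-0.0203 -0.003   0.0479] rv [ 0.0003 -0.0001  0.0019] rows>= 1
 -> [ 4.631e-01 -5.100e-03  4.380e-02 -9.500e+00] d [-0.0853 -0.0031  0.0479] rv [ 0.0003 -0.0001  0.0019] rows>= 2
5 [373.2  -3.9   6.2   6.  -81.3]
165 [470.5 -15.8 204.   83.7  -6. ]
```

Emit:
move_arm(
  deltas=[-0.02,-0.003,0.02,0,0,0,0,-0.02,-0.003,0.04,0,0,0,0,-0.02,-0.003,0.048,0,0,0,0,-0.02,-0.003,0.048,0,0,0,0,-0.024,-0.003,0.048,0,0,0,0,-0.028,-0.003,0.048,0,0,0,0,-0.031,-0.003,0.048,0,0,0,0,-0.034,-0.003,0.048,0,0,0,0,-0.036,-0.003,0.048,0,0,0,0,-0.036,-0.003,0.048,0,0,0,0],
)

```text
t: 14.7
tool_pos: [0.4105, 0.0026, 0.0426]
orientation: [-0.259, -3.121, -0.001]
force: [-20.1, 3.7, 13.5]
opening: 0.0161
gripper_force: 25.0
```

Spacer 2 met resistance at the foot's front face. I'll back off, let it lie flat on the table, regrip it and try again to be sure.

Emit:
move_arm(
  deltas=[0.005,0,0,0,0,0,0,0.01,0,0,0,0,0,0,0.01,0,-0.001,0,0,0,0,0.01,0,-0.001,0,0,0,0.3,0.01,0,-0.001,0,0,0,0.3,0.01,0,-0.001,0,0,0,0.3,0.01,0,-0.001,0,0,0,0,0.01,0,-0.001,0,0,0,0,0.01,0,-0.001,0,0,0,0,0.01,0,-0.001,0,0,0,0],
)

```text
t: 15.95
tool_pos: [0.4046, 0.0035, 0.0446]
orientation: [0.26, 3.131, 0.0]
force: [-0.0, 1.0, -0.1]
opening: 0.0161
gripper_force: 25.0
```

```bash
python3 - <<'E'
from h import *
delta()
im,d,m=cam("scene");P=pts(d,m);H=cv2.cvtColor(im,cv2.COLOR_RGB2HSV)
c=im[190:270,250:350];save("s3",cv2.resize(c,(750,600),interpolation=cv2.INTER_CUBIC))
k=(P[...,0]>.44)&(P[...,0]<.54)&(abs(P[...,1])<.04)&(P[...,2]>.007)&(H[...,0]>8)&(H[...,0]<22)&(H[...,1]>60)
A=P[k];print(k.sum(),A.min(0).round(3),A.max(0).round(3),np.linalg.lstsq(np.c_[A[:,:2],np.ones(len(A))],A[:,2],rcond=None)[0].round(3),np.median(A[:,2]))
E
```

```text
t 15.95 pos [0.4046 0.0035 0.0446] psi -9.5 tilt 0.0 F [-0.   1.  -0.1] open 0.0161 grip 25.0
184 [ 0.45  -0.04   0.007] [0.54  0.017 0.025] [-0.003  0.023  0.017] 0.015406620526710026
```

View pics/s3.png

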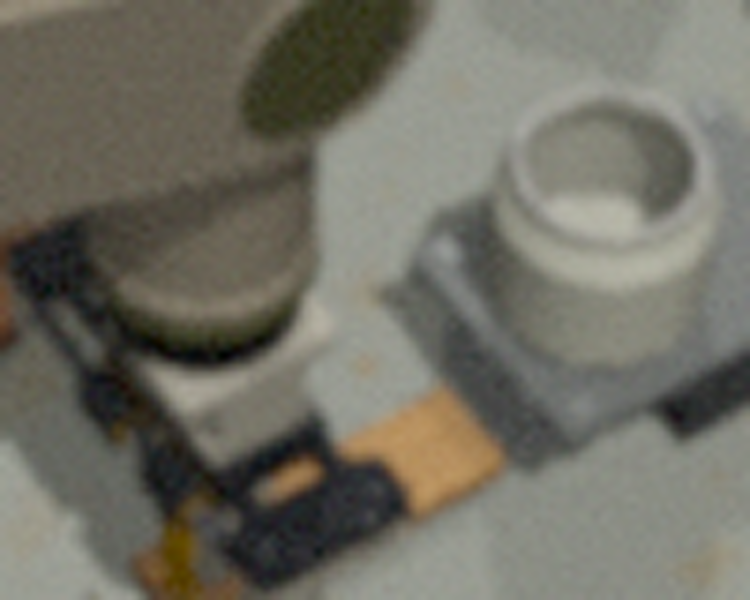

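The spacer lies flat and square, leading end at (470,430), just ahead of the shelf front. Pushing again.

Emit:
move_arm(
  deltas=[-0.003,0,-0.0005,0,0,0,0,-0.005,0,-0.0005,0,0,0,0,-0.007,0,-0.0005,0,0,0,0,-0.008,0,-0.0005,0,0,0,0,-0.009,0,-0.0005,0,0,0,0,-0.009,0,-0.0005,0,0,0,0],
)

```text
t: 16.75
tool_pos: [0.4102, 0.0026, 0.0445]
orientation: [-0.259, -3.123, -0.001]
force: [-17.9, 2.7, 15.3]
opening: 0.0156
gripper_force: 25.0
```

```bash
python3 - <<'E'
from h import *
delta()
E
```

```text
t 16.75 pos [0.4102 0.0026 0.0445] psi -9.49 tilt 0.45 F [-17.9   2.7  15.3] open 0.0156 grip 25.0
```

Blocked again at the foot's face with ~18 N, so spacer 2 does not fit and spacer 1 is the one to use. I'll return spacer 2 to the board.

Emit:
move_arm(
  deltas=[0.01,0,-0.001,0,0,0,0,0.025,0,-0.005,0,0,0,0,0.035,0,-0.05,0,0,0,0,0.035,0,-0.09,0,0,0,0,0.035,0,-0.09,0,0,0,0,0.035,0,-0.09,0,0,0,0],
)

```text
t: 17.5
tool_pos: [0.3787, 0.0078, 0.1345]
orientation: [-0.26, -3.131, 0.0]
force: [0.3, -0.3, -1.4]
opening: 0.016
gripper_force: 25.0
```

```bash
python3 - <<'E'
from h import *
delta((.4375,.361,.13,5.5),(.4375,.361,.0565,5.5))
o=both()
for n in(1,3,4): print(n,knob(o,n))
E
```

```text
t 17.5 pos [0.3787 0.0078 0.1345] psi -9.5 tilt 0.0 F [ 0.3 -0.3 -1.4] open 0.016 grip 25.0
 -> [0.4375 0.361  0.13   5.5   ] d [3.000e-04 3.581e-01 4.500e-03] rv [-0.000e+00 -1.000e-04 -2.618e-01] rows>= 6
 -> [0.4375 0.361  0.0565 5.5   ] d [3.000e-04 3.581e-01 7.800e-02] rv [-0.000e+00 -1.000e-04 -2.618e-01] rows>= 6
1 [(array([0.4384, 0.2148, 0.0707]), 33, 3.5, 151), (array([0.4278, 0.2145, 0.0686]), 32, -15.2, 2)]
3 [(array([0.4265, 0.2901, 0.0704]), 20, 5.5, 190), None]
4 [(array([0.3999, 0.4282, 0.0695]), 21, 5.0, 196), None]
```

Emit:
move_arm(
  deltas=[0,0.06,0,0,0,-0.06,0,0,0.12,0,0,0,-0.14,0,0,0.18,0,0,0,-0.22,0,0,0.24,0,0,0,-0.262,0,0,0.3,0,0,0,-0.262,0,0,0.358,0,0,0,-0.262,0,0,0.358,0.03,0,0,-0.262,0,0,0.358,0.065,0,0,-0.262,0,0,0.358,0.0775,0,0,-0.262,0,0,0.358,0.078,0,0,-0.262,0,0,0.358,0.078,0,0,-0.262,0,0,0.358,0.078,0,0,-0.262,0],
)

```text
t: 19.1
tool_pos: [0.4382, 0.3609, 0.0573]
orientation: [-0.151, 3.138, 0.0]
force: [0.2, 0.1, -1.4]
opening: 0.016
gripper_force: 25.0
```

Emit:
move_arm(
  deltas=[0,0,0,0,0,0,0.45,0,0,0,0,0,0,0.45,0,0,0,0,0,0,0.45,0,0,-0.03,0,0,0,0.45,0,0,-0.07,0,0,0,0.45,0.005,-0.06,-0.07,0,0,0,0.45,0.014,-0.145,-0.07,0,0,0,0.45,0.014,-0.145,-0.07,0,0,0,0.45,0.014,-0.145,-0.07,0,0,0,0.45,0.014,-0.145,-0.07,0,0,0,0.45],
)

```text
t: 20.35
tool_pos: [0.4382, 0.2159, 0.1274]
orientation: [-0.151, 3.137, 0.001]
force: [0.7, 0.7, 0.3]
opening: 0.0419
gripper_force: 0.0
```

```bash
python3 - <<'E'
from h import *
o=both()
for n in(1,2): print(n,knob(o,n))
delta((.4375,.2157,.0545,5.5))
E
```

```text
1 [(array([0.4341, 0.2958, 0.0704]), 8, 40.5, 79), (array([0.4306, 0.2148, 0.0689]), 40, 4.0, 251)]
2 [(array([0.4418, 0.3591, 0.0731]), 8, 5.0, 180), (array([0.4356, 0.3605, 0.0704]), 16, 1.3, 57)]
t 20.45 pos [0.438  0.2162 0.1272] psi 5.57 tilt 0.02 F [-0.1  0.4  0.2] open 0.0416 grip 0.0
 -> [0.4375 0.2157 0.0545 5.5   ] d [ 0.0006 -0.0004  0.0727] rv [0.0003 0.0001 0.0013] rows>= 2
```

Emit:
move_arm(
  deltas=[0,0,0.05,0,0,0,0.45,0,0,0.0725,0,0,0,0.45,0,0,0.0725,0,0,0,0.45,0,0,0.0725,0,0,0,0,0,0,0.0725,0,0,0,0,0,0,0.0725,0,0,0,0,0,0,0.0725,0,0,0,0,0,0,0.04,0,0,0,0,0,0,0.024,0,0,0,0,0,0,0.024,0,0,0,0],
)

```text
t: 21.7
tool_pos: [0.4391, 0.2156, 0.1045]
orientation: [-0.151, 3.135, 0.001]
force: [-0.2, -0.1, -2.0]
opening: 0.0158
gripper_force: 25.0
```

Emit:
move_arm(
  deltas=[0.03,-0.05,0.0,0,0,0.1,0,0.06,-0.1,0.006,0,0,0.18,0,0.078,-0.15,0.012,0,0,0.262,0,0.078,-0.2,0.012,0,0,0.262,0,0.078,-0.2,0.012,0,0,0.262,0,0.078,-0.2,0.012,0,0,0.262,0,0.078,-0.2,0.012,0,0,0.262,0],
)

```text
t: 22.58
tool_pos: [0.3793, 0.0097, 0.0907]
orientation: [-0.258, -3.13, -0.0]
force: [-0.9, 0.1, -1.1]
opening: 0.0162
gripper_force: 25.0
```

```bash
python3 - <<'E'
from h import *
delta(S(-.205,.0435),S(-.130,.0435))
E
```

```text
t 22.57 pos [0.3793 0.0097 0.0907] psi -9.41 tilt 0.06 F [-0.9  0.1 -1.1] open 0.0162 grip 25.0
 -> [ 3.99e-01  5.60e-03  4.35e-02 -9.50e+00] d [-0.0202 -0.0008  0.0471] rv [ 0.0002 -0.001   0.0016] rows>= 1
 -> [ 4.73e-01 -6.70e-03  4.35e-02 -9.50e+00] d [-0.0952 -0.0009  0.0471] rv [ 0.0002 -0.001   0.0016] rows>= 2
```

Emit:
move_arm(
  deltas=[-0.02,-0.001,0.02,0,0,0,0,-0.02,-0.001,0.04,0,0,0,0,-0.02,-0.001,0.0465,0,0,0,0,-0.02,-0.001,0.0465,0,0,0,0,-0.03,-0.001,0.0465,0,0,0,0,-0.04,-0.001,0.0465,0,0,0,0,-0.05,-0.001,0.0465,0,0,0,0,-0.06,-0.001,0.0465,0,0,0,0,-0.07,-0.001,0.0465,0,0,0,0,-0.08,-0.001,0.0465,0,0,0,0,-0.088,-0.001,0.0465,0,0,0,0,-0.088,-0.001,0.0465,0,0,0,0],
)

```text
t: 24.08
tool_pos: [0.4667, -0.007, 0.0447]
orientation: [0.26, 3.131, -0.0]
force: [-0.7, -0.3, -1.4]
opening: 0.0157
gripper_force: 25.0
```

Emit:
move_arm(
  deltas=[-0.003,0,0,0,0,0,0,-0.006,0,0,0,0,0,0,-0.008,0,0,0,0,0,0,-0.01,0,0,0,0,0,0,-0.0105,0,0,0,0,0,0,-0.0105,0,0,0,0,0,0],
)

```text
t: 24.82
tool_pos: [0.4765, -0.0086, 0.0446]
orientation: [-0.26, -3.131, -0.0]
force: [-0.0, -0.1, -1.1]
opening: 0.0158
gripper_force: 25.0
```

Emit:
move_arm(
  deltas=[-0.001,0,0.0005,0,0,0,0,-0.002,0,0.0005,0,0,0,0,-0.003,0,0.0005,0,0,0,0,-0.003,0,0.0005,0,0,0,0],
)

```text
t: 25.32
tool_pos: [0.4776, -0.0086, 0.0434]
orientation: [-0.26, -3.126, -0.001]
force: [-8.4, 1.8, 2.8]
opening: 0.0158
gripper_force: 25.0
```

Emit:
move_arm(
  deltas=[-0.0008,0,0,0,0,0,0,-0.0008,0,0,0,0,0,0,-0.0008,0,0,0,0,0,0.4,-0.0008,0,0,0,0,0,0.4,-0.0008,0,0,0,0,0,0.4,0,0,-0.03,0,0,0,0.4,0,0,-0.08,0,0,0,0.4,0.06,0.0,-0.12,0,0,0,0.4,0.09,0.05,-0.14,0,0,0,0.4,0.09,0.1,-0.14,0,0,0,0.5,0.09,0.1,-0.14,0,0,0,0.5],
)

```text
t: 26.7
tool_pos: [0.4076, 0.1074, 0.1853]
orientation: [0.253, 3.129, 0.002]
force: [0.8, -1.3, -0.0]
opening: 0.0458
gripper_force: 0.0
```

```bash
python3 - <<'E'
from h import *
delta()
for n in("top","scene"):
    im,d,m=cam(n);P=pts(d,m);np.savez(n+"4.npz",im=im,P=P)
    u,v=proj(m,(.52,-.02,.03)).astype(int)
    save(n+"4",cv2.resize(im[v-60:v+60,u-80:u+80],(800,600),interpolation=cv2.INTER_CUBIC))
    Q=P.reshape(-1,3);C=im.reshape(-1,3);H=hsv(C)
    k=mid(Q,.05,.064,(.4,.53,-.07,.05))&(H[:,1]<60);print("knob",k.sum(),np.median(Q[k],0).round(4))
    k=mid(Q,.142,.156,(.5,.75,-.15,.1));print("rim",cv2.minEnclosingCircle((Q[k][:,:2]*1000).astype(np.float32)))
    k=mid(Q,.058,.072,(.5,.75,-.15,.1));print("shelf",rect(Q[k]))
    k=mid(Q,.08,.1,(.35,.65,-.42,-.24));print("bar all",k.sum(),rect(Q[k]))
    k&=(H[:,0]>5)&(H[:,0]<20)&(H[:,1]>130);print("bar",k.sum(),rect(Q[k]),Q[k].mean(0).round(4))
    ee=np.array([np.cos(np.radians(16.5)),np.sin(np.radians(16.5))]);nn=np.array([-ee[1],ee[0]])
    L=Q[:,:2]-[.498,-.309];a=L@ee;b=L@nn
    f=(abs(b)<.035)&(abs(a)<.16)&(Q[:,2]>.012)&(Q[:,2]<.11)
    print("chute extents a",np.percentile(a[f],[.5,99.5]).round(3),"b",np.percentile(b[f],[1,99]).round(3))
    for lo in np.arange(-.15,.15,.02):
        g=f&(a>=lo)&(a<lo+.02)
        if g.sum()>2:print(round(lo,2),g.sum(),np.percentile(Q[g,2],[5,50,95]).round(3),end=" ;")
    print()
E
```

```text
t 26.7 pos [0.4076 0.1074 0.1853] psi -9.23 tilt 0.18 F [ 0.8 -1.3 -0. ] open 0.0458 grip 0.0
knob 0 [nan nan nan]
rim ((602.5205688476562, -30.208572387695312), 42.896568298339844)
shelf [633.  -34.5 168.  115.7  -9.9]
bar all 192 [ 504.5 -310.8  112.8   47.7   15.7]
bar 108 [ 503.1 -308.2  108.9   19.1   13.9] [ 0.5042 -0.3088  0.092 ]
chute extents a [-0.144  0.125] b [-0.026  0.025]
-0.15 4 [0.012 0.014 0.016] ;-0.11 5 [0.012 0.014 0.034] ;-0.09 71 [0.017 0.039 0.05 ] ;-0.07 68 [0.012 0.04  0.05 ] ;-0.05 113 [0.015 0.072 0.098] ;-0.03 73 [0.016 0.051 0.1  ] ;-0.01 76 [0.017 0.048 0.098] ;0.01 76 [0.016 0.049 0.097] ;0.03 69 [0.025 0.072 0.099] ;0.05 81 [0.018 0.078 0.097] ;0.07 46 [0.013 0.038 0.052] ;0.09 57 [0.014 0.023 0.048] ;0.11 44 [0.015 0.024 0.047] ;
knob 52 [ 0.4708 -0.0092  0.0566]
rim ((598.2423706054688, -26.481077194213867), 42.451873779296875)
shelf [625.1 -33.1 167.3 120.3  -9.5]
bar all 316 [ 497.6 -309.1  115.7   45.4   16.1]
bar 196 [ 496.5 -309.1  113.5   16.8   16.1] [ 0.4939 -0.3099  0.0911]
chute extents a [-0.095  0.116] b [-0.022  0.022]
-0.11 83 [0.013 0.027 0.045] ;-0.09 100 [0.018 0.041 0.046] ;-0.07 140 [0.018 0.057 0.092] ;-0.05 150 [0.014 0.04  0.094] ;-0.03 81 [0.015 0.086 0.095] ;-0.01 78 [0.018 0.08  0.095] ;0.01 96 [0.017 0.047 0.094] ;0.03 124 [0.017 0.079 0.095] ;0.05 78 [0.014 0.043 0.091] ;0.07 18 [0.012 0.019 0.046] ;0.09 46 [0.015 0.02  0.046] ;0.11 33 [0.014 0.02  0.044] ;
  return _methods._mean(a, axis=axis, dtype=dtype,
  ret = um.true_divide(
```

View pics/scene4.png

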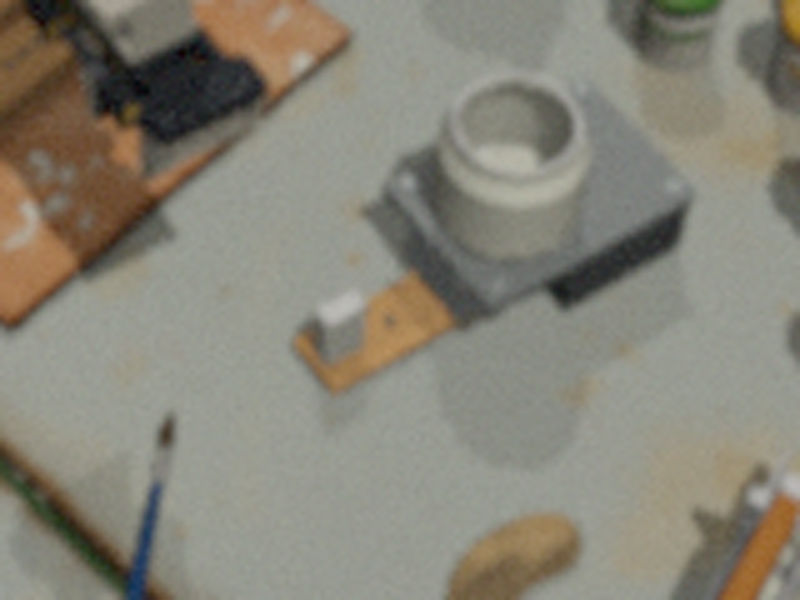

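Spacer 1 is in under the foot: knob (340,325), plate running under the shelf front at (440,300). Now a closer look at the chute to see which end is the lip.

```bash
python3 - <<'E'
from h import *
out=[]
for n in("top","scene"):
    f=np.load(n+"4.npz");im=f["im"];m=robot.camera_model(n)
    u,v=proj(m,(.5,-.31,.04)).astype(int)
    c=cv2.resize(im[v-45:v+45,u-30:u+30],(400,600),interpolation=cv2.INTER_CUBIC);s=400/60
    for r in robot.recognise(n,"ball_1")+robot.recognise(n,"chute_lip"): print(n,np.round(r["uv"]),round(r["confidence"],2),(np.array(r["uv"])-[u-30,v-45])*s)
    # axis marks on line through bar centre at z=.02, every 5 cm
    a=np.radians(16)
    for k in(-.1,-.05,0,.05,.1):
        q=(proj(m,(.4995+k*np.cos(a),-.309+k*np.sin(a),.02))-[u-30,v-45]+.5)*s
        cv2.circle(c,tuple(q.astype(int)),4,(0,255,0) if k<0 else (255,0,255),2)
    out.append(c)
save("ch",np.hstack(out))
E
```

```text
top [413. 230.] 0.41 [258.66666667 422.        ]
top [403. 210.] 0.61 [191.33333333 285.33333333]
scene [376. 309.] 0.88 [208.66666667 292.        ]
```

View pics/ch.png

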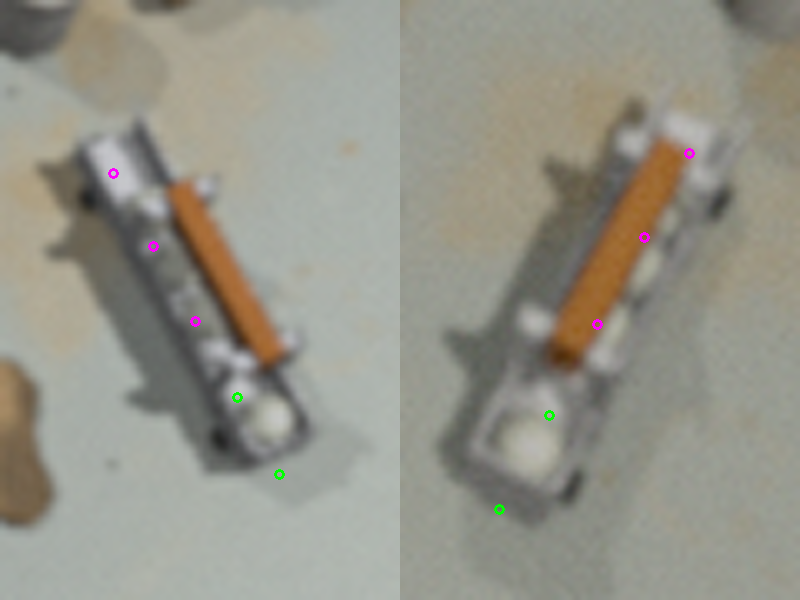

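The chute's near end (270,450 in the left half) has a closed rounded wall with a ball behind it. The far end (110,145) is open and flat, so the lip points away from the robot, at yaw about 16°. Bar centre is near (0.4995, -0.309). Moving over it.

Emit:
move_arm(
  deltas=[-0.02,-0.06,-0.01,0,0,0,0.5,-0.04,-0.12,-0.02,0,0,0,0.5,-0.06,-0.18,-0.02,0,0,-0.1,0.5,-0.09,-0.24,-0.01,0,0,-0.28,0.5,-0.12,-0.3,0,0,0,-0.44,0.5,-0.15,-0.36,0.01,0,0,-0.44,0.5,-0.157,-0.396,0.03,0,0,-0.44,0.5,-0.157,-0.396,0.03,0,0,-0.44,0.5,-0.157,-0.396,0.03,0,0,-0.44,0.5,-0.157,-0.396,0.03,0,0,-0.44,0.5],
  squeeze=55,
)

```text
t: 28.25
tool_pos: [0.497, -0.3116, 0.1552]
orientation: [-0.43, 3.111, -0.001]
force: [0.1, 0.7, 0.3]
opening: 0.0464
gripper_force: 0.0
```

```bash
python3 - <<'E'
from h import *
delta((.4995,-.3087,.074,16))
im,d,m=cam("scene")
s=robot.read_state();p=np.array(s["tool_pos"]);M=Rn.from_rotvec(s["orientation"]).as_matrix()
u,v=proj(m,(.5,-.31,.09)).astype(int)
c=cv2.resize(im[v-40:v+35,u-50:u+50],(800,600),interpolation=cv2.INTER_CUBIC)
for sg in(-1,1):
    q=(proj(m,p+M@np.array([0,sg*.023,.011]))-[u-50,v-40]+.5)*8
    cv2.circle(c,tuple(q.astype(int)),5,(255,0,255),2)
save("ch2",c)
E
```

```text
t 28.25 pos [ 0.497  -0.3116  0.1552] psi 15.74 tilt 0.08 F [0.1 0.7 0.3] open 0.0464 grip 0.0
 -> [ 0.4995 -0.3087  0.074  16.    ] d [-0.0031  0.0022  0.0812] rv [-0.0009  0.001  -0.0046] rows>= 2
```

View pics/ch2.png

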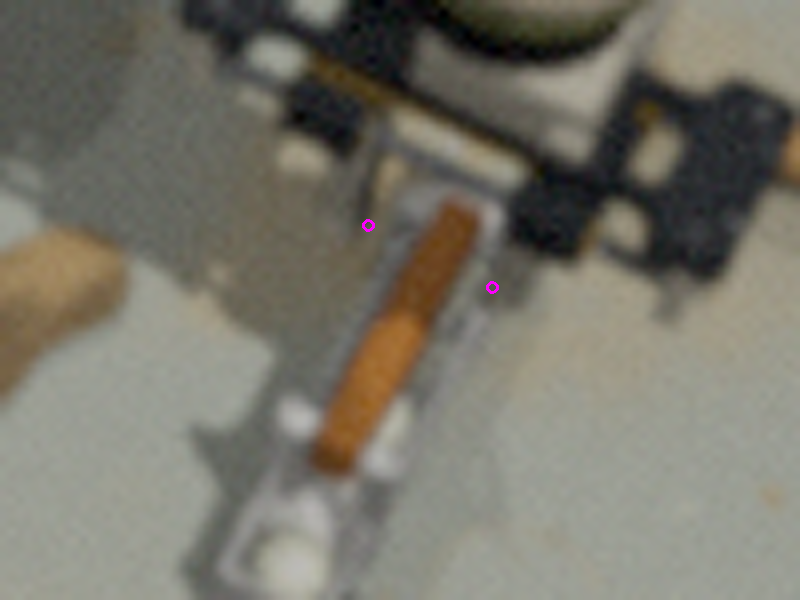

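The fingers straddle the bar ((370,215) and (500,275), bar from (455,210) to (335,460)). Descending and gripping.

Emit:
move_arm(
  deltas=[-0.003,0.001,0.04,0,0,-0.004,0.5,-0.003,0.001,0.07,0,0,-0.004,0.5,-0.003,0.001,0.081,0,0,-0.004,0.5,-0.003,0.001,0.081,0,0,-0.004,0.5,-0.003,0.001,0.081,0,0,-0.004,0.3,-0.003,0.001,0.081,0,0,-0.004,0.2,-0.003,0.001,0.081,0,0,-0.004,0.1,-0.003,0.001,0.081,0,0,-0.004,0,-0.003,0.001,0.081,0,0,-0.004,0,-0.003,0.001,0.081,0,0,-0.004,0,-0.003,0.001,0.081,0,0,-0.004,0,-0.003,0.001,0.081,0,0,-0.004,0],
  squeeze=55,
)

```text
t: 29.8
tool_pos: [0.4996, -0.3105, 0.0737]
orientation: [-0.436, 3.111, -0.001]
force: [-0.9, 1.1, 5.5]
opening: 0.0175
gripper_force: 55.0
```

Emit:
move_arm(
  deltas=[0,0,-0.003,0,0,0,0,0,0,-0.01,0,0,0,0,0,0,-0.02,0,0,0,0,0,0,-0.035,0,0,0,0,0,0,-0.05,0,0,0,0,0,0,-0.065,0,0,0,0,0,0,-0.08,0,0,0,0,0,0,-0.095,0,0,0,0,0,0,-0.11,0,0,0,0,0,0,-0.12,0,0,0,0,0,0,-0.125,0,0,0,0,0,0,-0.125,0,0,0,0],
)

```text
t: 31.3
tool_pos: [0.4995, -0.3104, 0.1983]
orientation: [-0.436, 3.111, -0.0]
force: [-0.5, 0.8, -5.4]
opening: 0.0174
gripper_force: 55.0
```

```bash
python3 - <<'E'
from h import *
im,d,m=cam("scene");P=pts(d,m)
s=robot.read_state();p=np.array(s["tool_pos"]);M=Rn.from_rotvec(s["orientation"]).as_matrix()
u,v=proj(m,p).astype(int)
c=cv2.resize(im[v-50:v+70,u-80:u+80],(800,600),interpolation=cv2.INTER_CUBIC)
X=p+M@np.array([-.116,0,.055]);q=(proj(m,X)-[u-80,v-50]+.5)*5
cv2.circle(c,tuple(q.astype(int)),5,(255,0,255),2)
X=p+M@np.array([.095,0,.055]);q=(proj(m,X)-[u-80,v-50]+.5)*5
cv2.circle(c,tuple(q.astype(int)),5,(0,255,0),2)
save("ch3",c)
# pour poses: lip at O-.02*e16, pitch th nose-down
h=np.radians(16);e16=np.array([np.cos(h),np.sin(h)])
for th in(0,.14,.3):
    Rt=R(16)@Rn.from_rotvec([0,-th,0]).as_matrix()
    for sg in(1,):
        lip=np.r_[np.array([.601,-.0285])-.02*e16,.172]
        t=lip-Rt@np.array([-.116,0,.055]);print(th,"lipdir",(-Rt[:,0]).round(2),"tcp",t.round(4),"d",(M.T@(t-p)).round(4),"rv",Rn.from_matrix(M.T@Rt).as_rotvec().round(3))
delta()
E
```

```text
0 lipdir [ 0.96  0.28 -0.  ] tcp [ 0.4703 -0.066   0.227 ] d [-0.0392  0.2428 -0.0292] rv [ 0.    -0.    -0.001]
0.14 lipdir [0.95 0.27 0.14] tcp [ 0.464  -0.0678  0.2103] d [-0.0327  0.2428 -0.0124] rv [ 0.    -0.14  -0.001]
0.3 lipdir [0.92 0.26 0.3 ] tcp [ 0.4596 -0.069   0.1903] d [-0.0282  0.2428  0.0076] rv [ 0.    -0.3   -0.001]
t 31.35 pos [ 0.4992 -0.3102  0.1977] psi 15.94 tilt 0.03 F [ 0.5  0.4 -5.4] open 0.0176 grip 55.0
```

View pics/ch3.png

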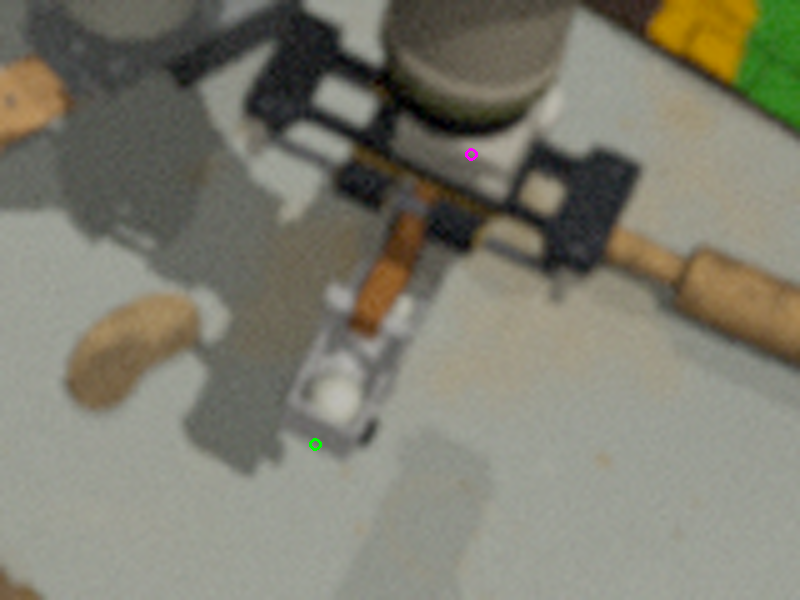

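The chute hangs level with its balls resting in it (ball at (330,395), closed end at (325,440)). I'll carry it slowly sideways to the jar.

Emit:
move_arm(
  deltas=[0,0.003,-0.01,0,0,0,0,0,0.01,-0.02,0,0,0,0,0,0.02,-0.03,0,0,0,0,0,0.035,-0.04,0,0,0,0,0,0.053,-0.045,0,0,0,0,0,0.073,-0.045,0,0,0,0,0,0.093,-0.045,0,0,0,0,0,0.113,-0.045,0,0,0,0,0,0.13,-0.045,0,0,0,0,0,0.143,-0.045,0,0,0,0,0,0.15,-0.045,0,0,0,0,0,0.153,-0.045,0,0,0,0],
)

```text
t: 32.85
tool_pos: [0.4574, -0.163, 0.2432]
orientation: [-0.436, 3.111, -0.0]
force: [-0.5, -0.2, -4.4]
opening: 0.0177
gripper_force: 55.0
```

Emit:
move_arm(
  deltas=[0,0.004,0,0,0,0,0,-0.001,0.014,0,0,0,0,0,-0.003,0.03,0,0,0,0,0,-0.007,0.046,0,0,0,0,0,-0.012,0.062,0,0,0,0,0,-0.017,0.074,0,0,0,0,0,-0.022,0.083,0,0,0,0,0,-0.027,0.088,0,0,0,0,0,-0.032,0.09,0,0,0,0,0,-0.036,0.09,0,0,0,0,0,-0.038,0.09,0,0,0,0,0,-0.039,0.09,0,0,0,0,0],
)

```text
t: 34.35
tool_pos: [0.4702, -0.0662, 0.2431]
orientation: [0.435, -3.111, -0.0]
force: [0.3, -0.1, -5.3]
opening: 0.0176
gripper_force: 55.0
```

```bash
python3 - <<'E'
from h import *
delta()
s=robot.read_state();p=np.array(s["tool_pos"]);M=Rn.from_rotvec(s["orientation"]).as_matrix()
h=np.radians(16);e16=np.array([np.cos(h),np.sin(h)])
for th in(0,.05,.1,.15,.2,.25,.3,.4):
    Rt=R(16)@Rn.from_rotvec([0,th,0]).as_matrix()
    lip=np.r_[np.array([.601,-.0285])-.02*e16,.170]
    t=lip-Rt@np.array([-.116,0,.055]);print(th,"d",(M.T@(t-p)).round(4))
im,d,m=cam("scene");P=pts(d,m)
u,v=proj(m,(.58,-.03,.17)).astype(int)
c=cv2.resize(im[v-50:v+50,u-67:u+66],(798,600),interpolation=cv2.INTER_CUBIC)
q=(proj(m,p+M@np.array([-.116,0,.055]))-[u-67,v-50]+.5)*6
cv2.circle(c,tuple(q.astype(int)),5,(255,0,255),2)
save("p1",c)
E
```

```text
t 34.35 pos [ 0.4702 -0.0662  0.2431] psi 15.92 tilt 0.01 F [ 0.3 -0.1 -5.3] open 0.0176 grip 55.0
0 d [-0.0001  0.0002  0.0181]
0.05 d [-0.003   0.0002  0.0123]
0.1 d [-0.0062  0.0002  0.0067]
0.15 d [-0.0096  0.0002  0.0013]
0.2 d [-0.0133  0.0002 -0.0039]
0.25 d [-0.0173  0.0002 -0.0089]
0.3 d [-0.0215  0.0002 -0.0138]
0.4 d [-0.0307  0.0002 -0.0228]
```

View pics/p1.png

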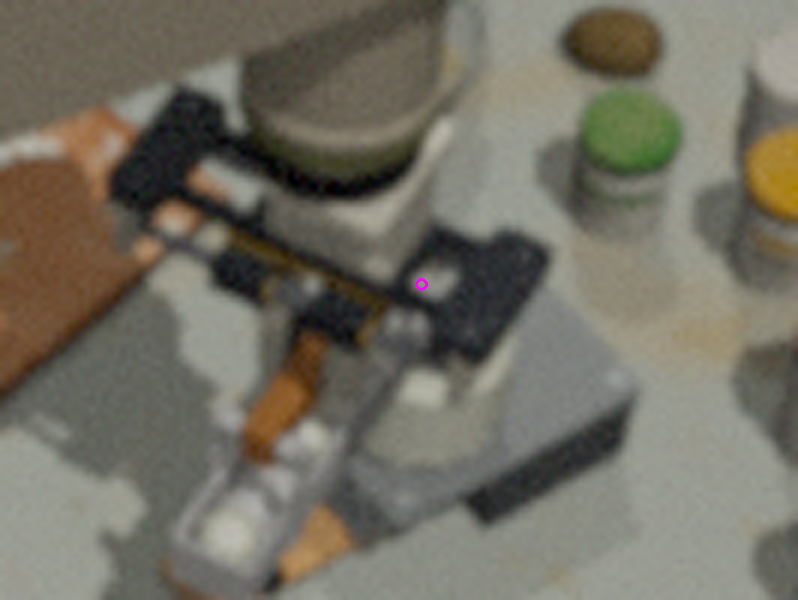

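Balls are still in the chute (230,530)–(310,440), the lip is over the jar behind the gripper at (420,285). I'll tip slowly.

Emit:
move_arm(
  deltas=[-0.0015,0,0.015,0,0.025,0,0,-0.003,0,0.0123,0,0.05,0,0,-0.0046,0,0.0095,0,0.075,0,0,-0.0062,0,0.0067,0,0.1,0,0,-0.0075,0,0.0045,0,0.12,0,0,-0.009,0,0.0024,0,0.14,0,0,-0.0096,0,0.0013,0,0.15,0,0,-0.0103,0,0.0003,0,0.16,0,0,-0.011,0,-0.0007,0,0.17,0,0,-0.0118,0,-0.0018,0,0.18,0,0,-0.0125,0,-0.0028,0,0.19,0,0,-0.0133,0,-0.0039,0,0.2,0,0],
)

```text
t: 35.9
tool_pos: [0.483, -0.0623, 0.2471]
orientation: [0.408, -2.914, 0.041]
force: [-0.2, 0.1, -5.0]
opening: 0.0177
gripper_force: 55.0
```

```bash
python3 - <<'E'
from h import *
s=robot.read_state();p=np.array(s["tool_pos"]);M=Rn.from_rotvec(s["orientation"]).as_matrix()
print("lip",(p+M@np.array([-.116,0,.055])).round(4),"dir",(-M[:,0]).round(3),s["force"],s["opening"])
h=np.radians(16);e16=np.array([np.cos(h),np.sin(h)])
for th in(.25,.3,.35,.4):
    Rt=R(16)@Rn.from_rotvec([0,th,0]).as_matrix()
    lip=np.r_[np.array([.601,-.0285])-.02*e16,.170]
    t=lip-Rt@np.array([-.116,0,.055]);print(th,"d",(M.T@(t-p)).round(4),Rn.from_matrix(M.T@Rt).as_rotvec().round(3))
im,d,m=cam("scene");u,v=proj(m,(.55,-.03,.17)).astype(int)
c1=cv2.resize(im[v-45:v+55,u-67:u+66],(532,400),interpolation=cv2.INTER_CUBIC)
im,d,m=cam("top");u,v=proj(m,(.55,-.03,.17)).astype(int)
c2=cv2.resize(im[v-40:v+60,u-33:u+33],(264,400),interpolation=cv2.INTER_CUBIC)
save("p2",np.hstack([c1,c2]))
E
```

```text
lip [ 0.5817 -0.0341  0.1701] dir [ 0.942  0.269 -0.199] [-0.17867711  0.13184404 -5.02446893] 0.017666948811553233
0.25 d [-0.0029 -0.     -0.0056] [ 0.     0.049 -0.001]
0.3 d [-0.0061 -0.     -0.0111] [ 0.     0.099 -0.001]
0.35 d [-0.0096 -0.     -0.0166] [ 0.     0.149 -0.001]
0.4 d [-0.0133 -0.     -0.0218] [ 0.     0.199 -0.001]
```

View pics/p2.png

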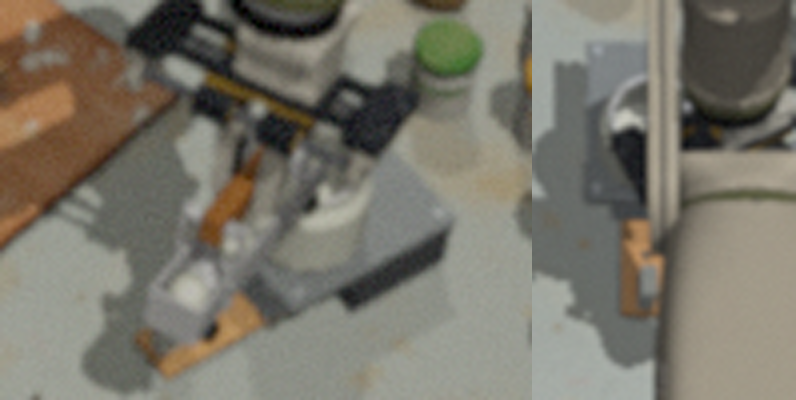

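Balls are still in place (190,290), (235,235) and the lip is over the near part of the mouth. I'll tip further.

Emit:
move_arm(
  deltas=[-0.0006,0,-0.0011,0,0.01,0,0,-0.0012,0,-0.0022,0,0.02,0,0,-0.0017,0,-0.0033,0,0.03,0,0,-0.0023,0,-0.0045,0,0.04,0,0,-0.0029,0,-0.0056,0,0.05,0,0,-0.0029,0,-0.0056,0,0.05,0,0,-0.0029,0,-0.0056,0,0.05,0,0,-0.0029,0,-0.0056,0,0.05,0,0,-0.0029,0,-0.0056,0,0.05,0,0,-0.0029,0,-0.0056,0,0.05,0,0,-0.0029,0,-0.0056,0,0.05,0,0,-0.0029,0,-0.0056,0,0.05,0,0],
)

```text
t: 37.5
tool_pos: [0.4867, -0.0612, 0.2519]
orientation: [0.401, -2.866, 0.05]
force: [0.2, -0.4, -3.5]
opening: 0.0176
gripper_force: 55.0
```

```bash
python3 - <<'E'
from h import *
print(np.round(robot.read_state()["force"],2))
im,d,m=cam("scene");u,v=proj(m,(.55,-.03,.17)).astype(int)
c1=cv2.resize(im[v-40:v+50,u-60:u+60],(800,600),interpolation=cv2.INTER_CUBIC)
save("p3",c1)
E
```

```text
[ 0.22 -0.44 -3.45]
```

View pics/p3.png

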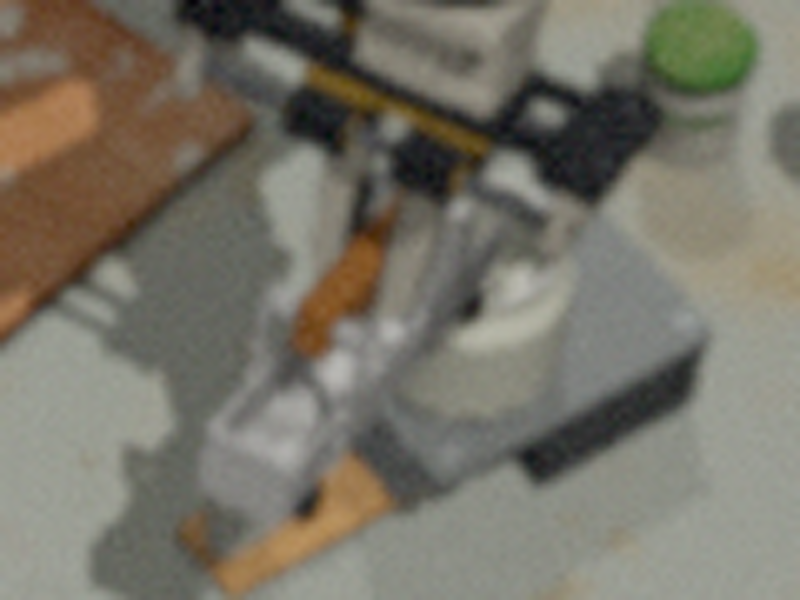

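The chute's visible part is empty of balls and the load dropped by about 1.5 N. White balls show in the jar mouth at (520,285). I'll tip a little more to be sure, then level out and back off.

Emit:
move_arm(
  deltas=[-0.0015,0,-0.003,0,0.03,0,0,-0.0032,0,-0.0055,0,0.05,0,0,-0.005,0,-0.008,0,0.08,0,0,-0.005,0,-0.008,0,0.08,0,0,-0.005,0,-0.008,0,0.08,0,0,-0.005,0,-0.008,0,0.08,0,0,-0.005,0,-0.008,0,0.08,0,0,-0.005,0,-0.008,0,0.08,0,0,-0.005,0,-0.02,0,0.03,0,0,-0.005,0,-0.03,0,-0.05,0,0,0,0,-0.04,0,-0.12,0,0,0,0,-0.04,0,-0.12,0,0],
)

```text
t: 39.05
tool_pos: [0.4962, -0.059, 0.2925]
orientation: [0.417, -2.987, 0.029]
force: [-0.1, -0.2, -2.7]
opening: 0.0176
gripper_force: 55.0
```

```bash
python3 - <<'E'
from h import *
s=robot.read_state();p=np.array(s["tool_pos"]);M=Rn.from_rotvec(s["orientation"]).as_matrix()
print("lip",(p+M@np.array([-.116,0,.055])).round(4))
delta((.455,-.0662,.262,16),(.462,-.20,.262,16),(.4996,-.3105,.18,16),(.4996,-.3105,.0745,16))
E
```

```text
lip [ 0.6002 -0.0295  0.2233]
t 39.05 pos [ 0.4962 -0.059   0.2925] psi 15.88 tilt 7.28 F [-0.1 -0.2 -2.7] open 0.0176 grip 55.0
 -> [ 0.455  -0.0662  0.262  16.    ] d [0.0374 0.0044 0.0356] rv [-0.0015 -0.127  -0.002 ] rows>= 1
 -> [ 0.462 -0.2    0.262 16.   ] d [ 0.067  -0.1263  0.0396] rv [-0.0015 -0.127  -0.002 ] rows>= 3
 -> [ 0.4996 -0.3105  0.18   16.    ] d [ 0.0507 -0.2427  0.1203] rv [-0.0015 -0.127  -0.002 ] rows>= 5
 -> [ 0.4996 -0.3105  0.0745 16.    ] d [ 0.0374 -0.2425  0.225 ] rv [-0.0015 -0.127  -0.002 ] rows>= 6
```

Emit:
move_arm(
  deltas=[0.01,0,0,0,-0.06,0,0,0.025,-0.02,0.005,0,-0.127,0,0,0.04,-0.06,0.01,0,-0.127,0,0,0.05,-0.1,0.02,0,-0.127,0,0,0.055,-0.15,0.04,0,-0.127,0,0,0.052,-0.2,0.08,0,-0.127,0,0,0.0507,-0.2425,0.12,0,-0.127,0,0,0.0507,-0.2425,0.12,0,-0.127,0,0,0.0507,-0.2425,0.12,0,-0.127,0,0],
)

```text
t: 40.17
tool_pos: [0.4992, -0.3093, 0.1774]
orientation: [0.435, -3.106, -0.002]
force: [-0.2, -0.3, -3.8]
opening: 0.0178
gripper_force: 55.0
```

```bash
python3 - <<'E'
from h import *
delta((.4996,-.3105,.0745,16))
for n in("top","scene"):
    im,d,m=cam(n);P=pts(d,m)
    u,v=proj(m,(.6,-.03,.149)).astype(int)
    np.savez(n+"5.npz",im=im)
    if n=="scene":c1=cv2.resize(im[v-40:v+60,u-50:u+50],(400,400),interpolation=cv2.INTER_CUBIC)
    else: c2=cv2.resize(im[v-40:v+60,u-50:u+50],(400,400),interpolation=cv2.INTER_CUBIC)
save("p4",np.hstack([c1,c2]))
E
```

```text
t 40.17 pos [ 0.4992 -0.3093  0.1774] psi 15.93 tilt 0.3 F [-0.2 -0.3 -3.8] open 0.0178 grip 55.0
 -> [ 0.4996 -0.3105  0.0745 16.    ] d [-0.0005 -0.0015  0.1029] rv [ 0.0022 -0.0048 -0.0013] rows>= 2
```

View pics/p4.png

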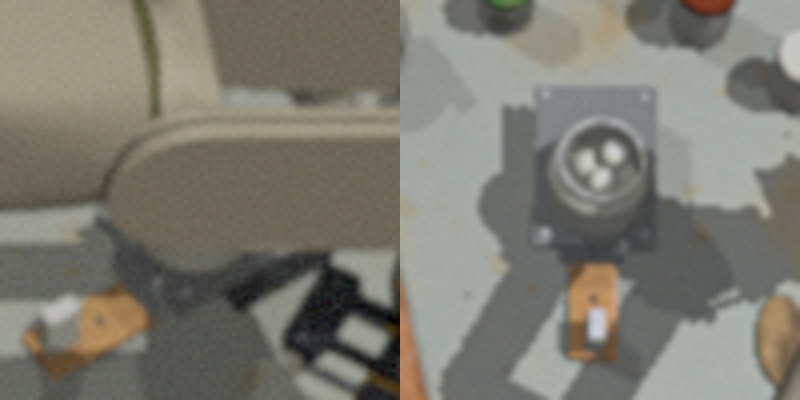

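Three balls show in the jar (right half: (585,160), (612,152), (598,178)), none on the table, and the spacer is still in place. Setting the chute down.

Emit:
move_arm(
  deltas=[0,-0.001,0.04,0,-0.005,0,0,0,-0.001,0.08,0,-0.005,0,0,0,-0.001,0.095,0,-0.005,0,0,0,-0.001,0.1,0,-0.005,0,0,0,-0.001,0.103,0,-0.005,0,0,0,-0.001,0.103,0,-0.005,0,0,0,-0.001,0.103,0,-0.005,0,0],
)

```text
t: 41.15
tool_pos: [0.5001, -0.3113, 0.0764]
orientation: [-0.435, 3.108, -0.002]
force: [-1.3, 0.2, -2.9]
opening: 0.0177
gripper_force: 55.0
```

Emit:
move_arm(
  deltas=[0,0,0,0,0,0,0.1,0,0,0,0,0,0,0.35,0,0,0,0,0,0,0.5,0,0,0,0,0,0,0.5,0,0,0,0,0,0,0.5,0,0,-0.04,0,0,0,0.5,0,0,-0.09,0,0,0,0.5,0,0,-0.14,0,0,0,0.5,0.06,0.03,-0.18,0,0,0,0.5,0.12,0.06,-0.18,0,0,0,0.5,0.12,0.06,-0.18,0,0,0,0.5,0.12,0.06,-0.18,0,0,0,0.5],
)

```text
t: 42.65
tool_pos: [0.3667, -0.2864, 0.2558]
orientation: [-0.433, 3.108, -0.002]
force: [0.3, 0.5, -0.1]
opening: 0.0467
gripper_force: 0.0
```

```bash
python3 - <<'E'
from h import *
delta()
for n in("scene","top"):
    im,d,m=cam(n);P=pts(d,m);np.savez(n+"6.npz",im=im,P=P)
    if n=="scene":save("f1",cv2.resize(im[130:360,130:440],(800,594),interpolation=cv2.INTER_CUBIC))
    else:save("f2",cv2.resize(im[140:290,160:440],(800,429),interpolation=cv2.INTER_CUBIC))
    Q=P.reshape(-1,3);H=hsv(im.reshape(-1,3))
    k=mid(Q,.08,.1,(.35,.65,-.42,-.24))&(H[:,0]>5)&(H[:,0]<20)&(H[:,1]>130);print(n,"bar",k.sum(),rect(Q[k]),Q[k].mean(0).round(4))
o=both()
for n in(2,3,4):print(n,knob(o,n))
E
```

```text
t 42.65 pos [ 0.3667 -0.2864  0.2558] psi 15.86 tilt 0.19 F [ 0.3  0.5 -0.1] open 0.0467 grip 0.0
scene bar 74 [ 465.3 -320.2   45.8   15.7   17.9] [ 0.4621 -0.3209  0.0908]
top bar 54 [ 524.6 -304.4   65.2   17.3   18.5] [ 0.5193 -0.3051  0.0929]
2 [(array([0.4384, 0.3573, 0.0696]), 25, 6.2, 182), None]
3 [(array([0.4266, 0.2908, 0.0685]), 18, 5.0, 211), None]
4 [(array([0.4012, 0.4306, 0.071 ]), 26, 4.0, 199), None]
```

View pics/f1.png

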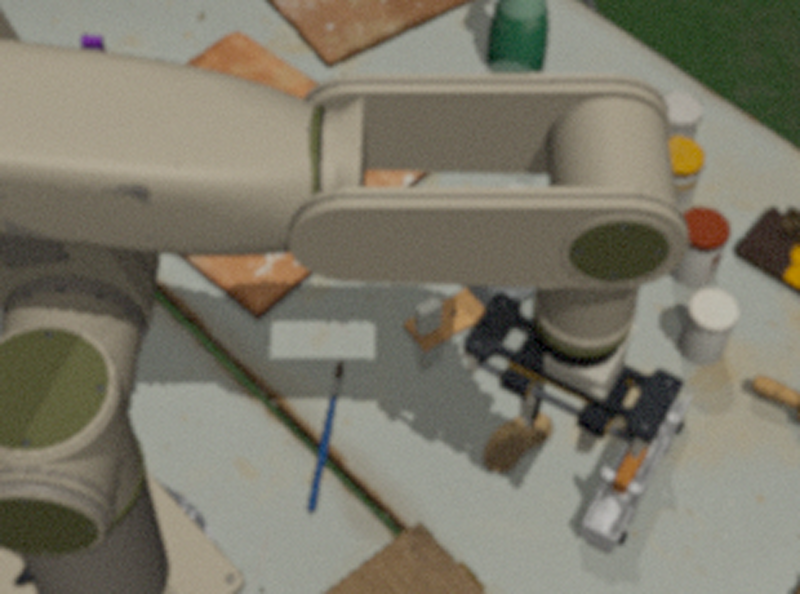

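The chute stands back on the table, empty at its closed end (605,520). Swinging the arm clear for a final check.

Emit:
move_arm(
  deltas=[-0.016,0.059,-0.01,0,0,0,0.5,-0.033,0.118,-0.02,0,0,0,0.5,-0.049,0.178,-0.02,0,0,0,0.5,-0.065,0.237,-0.02,0,0,0,0.5,-0.081,0.296,-0.02,0,0,0,0.5,-0.098,0.355,-0.02,0,0,0,0.5,-0.114,0.414,-0.02,0,0,0,0.5,-0.13,0.473,-0.02,0,0,0,0.5,-0.146,0.533,-0.02,0,0,0,0.5,-0.163,0.592,-0.02,0,0,0,0.5,-0.195,0.65,-0.02,0,0,0,0.5,-0.195,0.65,-0.02,0,0,0,0.5],
)

```text
t: 44.35
tool_pos: [0.3754, 0.396, 0.2719]
orientation: [0.442, -3.107, 0.003]
force: [0.9, -0.0, -0.2]
opening: 0.0461
gripper_force: 0.0
```

```bash
python3 - <<'E'
from h import *
delta()
a=[]
for n in("top","scene"):
    im,d,m=cam(n)
    if n=="scene":a.append(cv2.resize(im[150:360,150:430],(800,600),interpolation=cv2.INTER_CUBIC)[60:])
    P=pts(d,m).reshape(-1,3);H=hsv(im.reshape(-1,3))
    k=mid(P,.05,.064,(.4,.53,-.07,.05))&(H[:,1]<60);print("s1 knob",k.sum(),np.median(P[k],0).round(4) if k.any() else 0)
    k=mid(P,.004,.016,(.38,.5,-.26,-.15))&(H[:,1]>60);print("rib",P[k].mean(0).round(3))
    k=mid(P,.075,.1,(.62,.75,-.32,-.2));print("pot",P[k].mean(0).round(3))
    o=np.load(n+"0.npz");Q=o["P"].reshape(-1,3);H0=hsv(o["im"].reshape(-1,3))
    k=mid(Q,.004,.016,(.38,.5,-.26,-.15))&(H0[:,1]>60);print("rib0",Q[k].mean(0).round(3))
    k=mid(P,.08,.1,(.35,.65,-.42,-.24))&(H[:,0]>5)&(H[:,0]<20)&(H[:,1]>130);print("bar",rect(P[k]))
save("fin",a[0])
E
```

```text
t 44.35 pos [0.3754 0.396  0.2719] psi 16.19 tilt 0.22 F [ 0.9 -0.  -0.2] open 0.0461 grip 0.0
s1 knob 24 [ 0.4775 -0.0098  0.0573]
rib [ 0.449 -0.189  0.01 ]
pot [ 0.706 -0.252  0.087]
rib0 [ 0.447 -0.189  0.01 ]
bar [ 502.9 -309.4  107.8   21.1   19.8]
s1 knob 49 [ 0.4714 -0.0094  0.0557]
rib [ 0.44  -0.187  0.009]
pot [ 0.698 -0.252  0.084]
rib0 [ 0.442 -0.187  0.009]
bar [ 495.1 -311.2  115.    15.4   16.2]
```

View pics/fin.png

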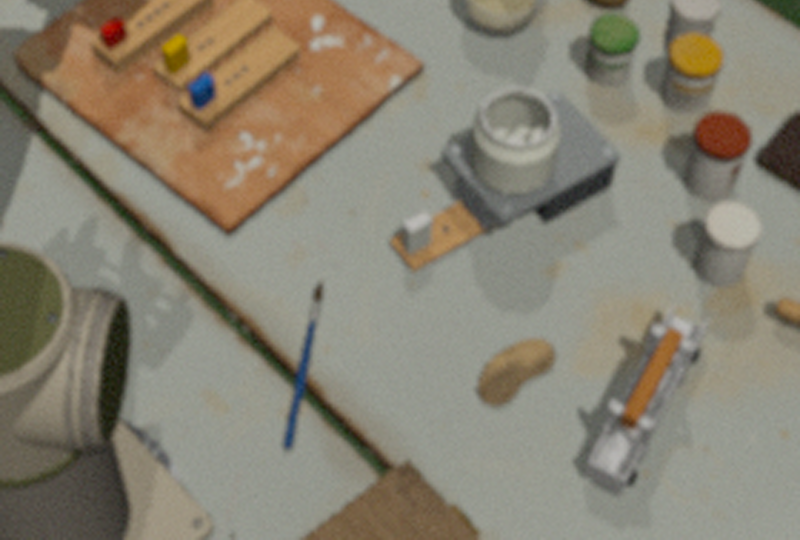

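Spacers 2–4 (yellow (175,53), blue (200,90), red (112,32)) lie flat on the board and spacer 1 (415,235) is fully in. The balls are in the jar (515,133), the chute is standing, and the rib and pot have not moved.

```bash
python3 -c "
from plant import robot
print(robot.close_job())"
```

```text
the job is handed in; nothing more can be done
None
```

I handed the job in. Spacer 1 went in to the stop, spacer 2 was blocked at the foot on two tries, so spacer 1 stays fully in under the foot; the chute's balls were poured into the jar, the chute stands back on the table empty, and spacers 2, 3 and 4 lie flat on the board. The wooden rib and white pot have not moved.

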